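# Check-weigh a bar of soap on the arrested counter scale

## Robot

A 6-joint arm with a two-finger parallel gripper is mounted at the origin on the work surface. World frame = base frame: x ahead of the robot, y to its left, z up, the work surface at z = 0. Lengths are in m, angles in rad, forces in N, time in s.
With the tool pointing down it reaches from about 0.325 to 0.9 m from the base axis. Payload 6.1 kg.
Tool frame: the origin (TCP) lies midway between the tips of the shut fingers; the grasp point (between the pads) lies 19 mm behind it (manip.grip_depth is the distance from the TCP to the grasp point, in m); z points along the fingers, x is the direction in which the jaws open and shut, and the axes are right-handed (so a half turn about z gives the same grasp; the last joint's range is limited). The gripper opens to 87 mm and grips with 3 to 60 N. Pads are 19 mm wide; open, the fingers measure 117 mm over their backs; the gripper's body (75 mm by 190 mm) begins 51 mm behind the grasp point.
Start: joints at [-1.31, 0.22, 1.526, -0, 1.395, -0.126], TCP at [0.236, -0.579, 0.186] pointing down, gripper open.
Joint ranges: [-2.98, 2.98], [-0.91, 2.08], [0.09, 2.57], [-1.24, 4.39], [0.2, 2.65], [-2.68, 2.68]. Speed limits (rad/s): [2.57, 2.57, 3.01, 3.14, 3.14, 3.14].

## Interface

Orientations are given as a unit quaternion [w, x, y, z].
In Python, from bench import monitor, eyes, job, manip gives the robot as it stands.
- The arm moves only by the tool carry_out, never from a script. Its argument "deltas" is a list of rows, each a list of 4 numbers: the shift along the tool's x, y, z in mm, then the turn about the tool's z in rad. A call has 1 to 5 rows; each row shifts and turns the commanded pose from where the row before left it, along the tool's axes as they then stand; what a row does not reach is not made up. A row lasts 1/8 s, in which the tool goes at most 62.5 mm and 10.7 degrees, less where a joint would pass 70% of its speed; a pose out of reach is approached as far as the arm can. A call with a gripper value outside its range is refused whole. "gripper" is the finger opening in mm, from 0 to 87, set as the call begins (left out, the last holds). The fingers move at their own pace and stop on an object; "newtons" is the grip in N (left out, the last holds). Time passes only in rows, so rows that do not move let the fingers close. It gives the time, the measured TCP pose, the force and the opening at its end, in the units of the state.
- monitor.read_state(): the state, without advancing time (a new reading comes with each control period).
- eyes.read_camera(name): name is "scene" or "top"; returns the picture (480x640x3 uint8, red, green, blue); there is no depth.
- eyes.camera_params(name): a dict with "K" (3x3 intrinsics, pixels), "world_from_camera" (4x4, takes a point from camera to world coordinates). Camera axes: x right, y down, z forward; pixel columns grow to the right and rows downward; lengths in m; the calibration is good to about 2 mm. A picture is of the moment at which its call begins. camera_params takes no time and is no camera call.
- job.sign_off(): hands the job in, once; it reports no verdict.
The state is a dict: "time_s": time; "joint_positions": joint angles; "joint_vel": joint speeds; "effort": joint torques, N m; "tcp_pos": TCP position; "eef_rot": TCP orientation; "wrist_force": force on the tool from outside, world axes, zero at the start; "wrist_torque": the same for the moment, N m; "finger_gap": finger opening in m.
Only numpy, scipy, OpenCV 4.12 (cv2) and the standard library are available. Lean on these libraries where they do the work, as an engineer would, in place of code of your own. Each camera call takes 0.05 s, during which the arm holds its last target.

## Task

Check-weigh the rectangular bar of soap: with the scale still arrested, set the bar gently down flat in the middle of the empty pan and let go of it. Then ease the arrest lever all the way over to release the beam, let the beam come to rest for a couple of seconds, and ease the lever fully back so that the beam is arrested again. Leave the bar and the check weight on their pans and do not disturb the other things on the counter.

Things in the scene. Friction and masses are not known exactly. Their poses are not given: they have to be found in the camera images.
- scale: Two-pan counter scale, fixed. Origin: under its pivot column on the counter; x points from its front (lever side) to its back, y to its left, z up; yaw within 0.3 rad. Grey base 35 mm high, x -100 to 60, y -100 to 100 mm. A column (28 mm either way) carries a 236 mm aluminium beam along y, pivoted 115 mm up, with a flat round pan on each end. Nothing rises above the pans but their loads.
- beam (a joint): Tilt of the beam, -0.14 to 0.14 rad; 0 is level, positive = left pan up, right pan down. Arrested, two rests hold it near level (exactly so with the lever at 0); released, it swings, damped, and settles within about 2 s at a tilt that depends on the bar's unknown weight. The pans stay level.
- arrest_lever (a joint): Arrest lever: level steel arm on a vertical axis with an upright black knob at its end. 0 = fully arrested (knob to the scale's left, a stop), 1.2 rad = fully released (knob to its right, a stop); starts at 0 to 0.1. Stays where left; about 2 N at the knob moves it. At value q the knob lies at x = -75 - 78 cos(0.6 - q), y = 78 sin(0.6 - q) mm in the scale's frame.
- lever_pivot (a point): The lever's turning axis, 75 mm in front of the scale's origin on the base's top, 37 mm above the counter. Axes as the scale's.
- lever_knob (a point): Centre of the top of the lever's knob, 91 mm above the counter. The knob is an upright cylinder 20 mm across, 39 to 91 mm above the counter, 78 mm from the lever's axis; free on all sides but for the arm (12 mm thick, 41 to 53 mm above the counter) that leads back to the axis.
- pan_right_top (a point): Centre of the top face of the right pan (to -y of the scale), empty at the start: a flat rimless steel disc 112 mm across and 5 mm thick, 115 mm from the scale's centre, top face 151 mm above the counter when arrested. z is up.
- pan_left_top (a point): The same point of the left pan (to +y of the scale), which carries the check weight.
- bar: The rectangular bar of cream soap, 86 x 54 x 28 mm (x, y, z of its frame), about 110 g (varies), lying flat on the counter to the right of the scale. Origin: centre of its underside. The only rectangular loose soap; those in the crate and on the display riser are fixed.
- bar_center (a point): Centre of the bar, 14 mm above its underside.
- weight: Aluminium check weight, a knobbed cylinder 36 mm across and 48 mm tall, 110 g, standing on the left pan, where it stays. Origin: centre of its underside.
- puck: Round cream soap, 66 mm across, 27 mm tall, near the bar; a bystander. Origin: centre of its underside.
- tin: Round aluminium tin, 65 mm across, 34 mm tall, near the bar; a bystander. Origin: centre of its underside.
- bottle_a: Amber bottle, 54 mm across, 130 mm tall, behind the scale; a bystander. Origin: centre of its underside.
- bottle_b: A second, identical amber bottle behind the scale; a bystander. Origin: centre of its underside.
- jar: Jar with metal lid, 72 mm across, 75 mm tall, to the left of the scale; a bystander. Origin: centre of its underside.
- dish: White bowl, 110 mm across, 35 mm tall, to the left of the scale; a bystander. Origin: centre of its underside.
There are look-alikes about, which are no part of the job. Leave any blue look-alike of the weight alone.

How it is judged:
By the outcome, as a careful person would: the job done as asked, in the order asked, and still so for the second after the job is handed in, with the robot touching nothing.
It also fails if it takes over 72 s, if anything falls off the work surface, if the arm or the gripper's body presses on something with over 40 N, if the wrist force passes 120 N, or if a joint passes its speed limit or range.

## Working session

There is one attempt and no reset: what is moved stays moved. The work goes in short steps, Python scripts to look and compute and a tool call to move; the robot and the scene stay as the last step left them, time stands still between calls to the robot, and variables do not carry over. Pictures are saved under pics/ and viewed, and the job is handed in when it is done.

Besides the shell and the picture viewer there is one more tool, called after "Request:" by a JSON object that holds its "name" and its "arguments". carry_out: Moves the arm, as the interface text tells. Its arguments: {"type":"object","properties":{"deltas":{"type":"array","items":{"type":"array","items":{"type":"number"}}},"gripper":{"type":"number"},"newtons":{"type":"number"}},"required":["deltas"]}

```bash
mkdir -p pics; ls
python3 - <<'E'
from bench import monitor, eyes, job, manip
import cv2
for n in("scene","top"):
    im=eyes.read_camera(n); cv2.imwrite(f"pics/{n}0.png",im[:,:,::-1]); p=eyes.camera_params(n); print(n,p)
print(monitor.read_state(), manip.grip_depth)
E
```

```text
pics
scene {'K': array([[463.95429767,   0.        , 319.63628209],
       [  0.        , 463.95429767, 235.78940935],
       [  0.        ,   0.        ,   1.        ]]), 'world_from_camera': array([[-8.21925127e-01,  3.83069911e-01, -4.21540661e-01,
         9.97367556e-01],
       [ 5.69595537e-01,  5.52642054e-01, -6.08397637e-01,
         6.62156293e-01],
       [-9.77315315e-05, -7.40164984e-01, -6.72425302e-01,
         7.88215707e-01],
       [ 0.00000000e+00,  0.00000000e+00,  0.00000000e+00,
         1.00000000e+00]])}
top {'K': array([[535.74458418,   0.        , 317.21270526],
       [  0.        , 535.74458418, 241.57216607],
       [  0.        ,   0.        ,   1.        ]]), 'world_from_camera': array([[ 0.10324041, -0.9737917 ,  0.20266015,  0.34080005],
       [-0.99464166, -0.10218357,  0.01569969,  0.04328132],
       [ 0.00542031, -0.20319507, -0.97912327,  1.38940077],
       [ 0.        ,  0.        ,  0.        ,  1.        ]])}
{'time_s': 0.1, 'joint_positions': array([-1.31010784e+00,  2.21107186e-01,  1.52750294e+00,  1.80753935e-05,
        1.39468743e+00, -1.26077429e-01]), 'joint_vel': array([ 2.84783044e-04, -6.69207265e-04, -1.87229291e-03,  2.10561436e-04,
       -5.79999648e-05, -1.40432024e-03]), 'effort': array([ 1.01612415e-03, -4.95937836e+01, -3.88522768e+01,  7.02435826e-02,
        5.14403160e-02, -4.28417059e-05]), 'tcp_pos': array([ 0.23560297, -0.57822794,  0.18476822]), 'eef_rot': array([-5.67569363e-04,  8.29816621e-01, -5.58035527e-01, -6.36094999e-04]), 'wrist_force': array([-0.31699838, -0.07110835, -0.0317518 ]), 'wrist_torque': array([ 0.0114292 ,  0.03282186, -0.02546647]), 'finger_gap': 0.08683103766453004} 0.0187
```

View pics/scene0.png

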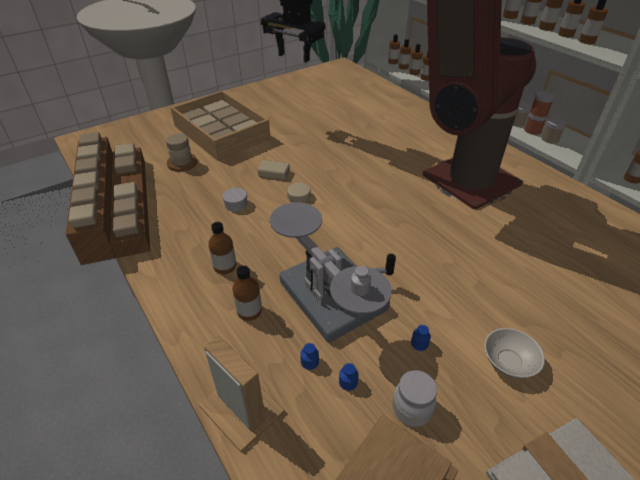

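View pics/top0.png

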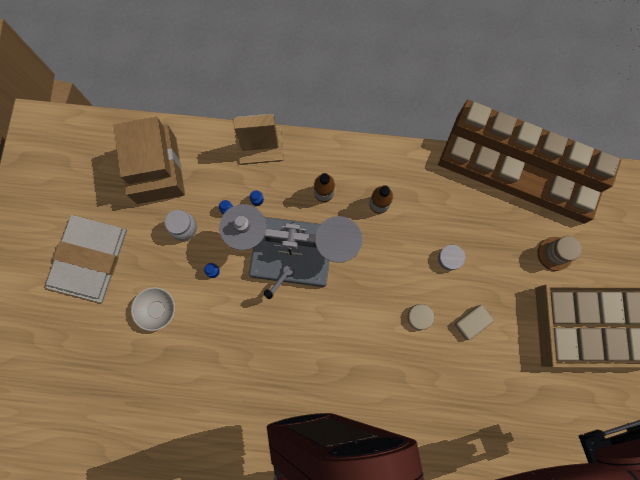

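The bar is at top (474,322), the puck at (421,317) and the tin at (452,257). The right pan is at (338,240) and the knob at (268,294). The only other rectangular soaps are in the crate (from x≈540) and on the riser (top right), and both sets are fixed. I'll enlarge the bar and the scale.

Run:
```python
import cv2
im=cv2.imread("pics/top0.png")
cv2.imwrite("pics/c1.png",cv2.resize(im[225:350,400:520],None,fx=4.5,fy=4.5,interpolation=cv2.INTER_CUBIC))
cv2.imwrite("pics/c2.png",cv2.resize(im[190:310,210:370],None,fx=5,fy=5,interpolation=cv2.INTER_CUBIC))
```

```text
(no output)
```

View pics/c1.png

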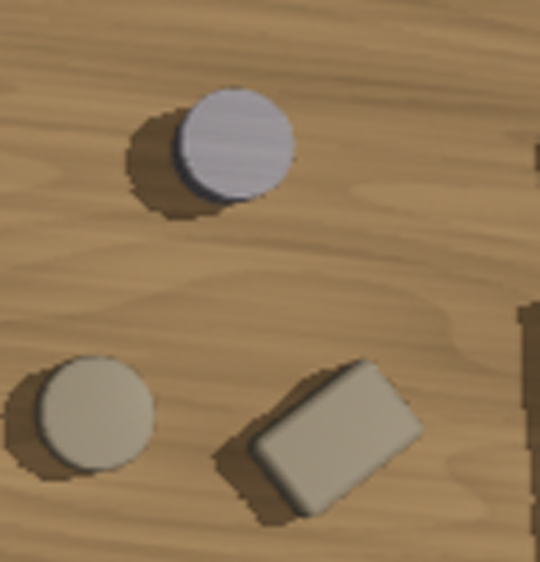

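View pics/c2.png

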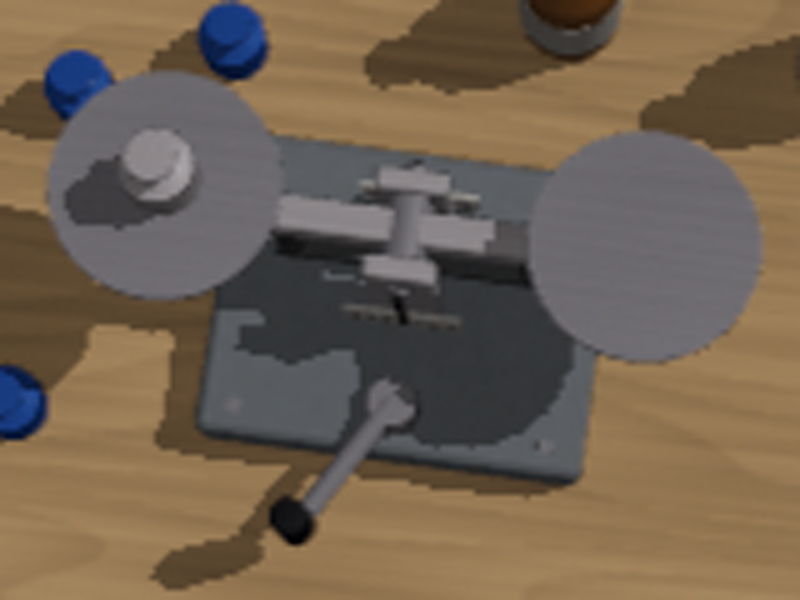

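```bash
cat > h.py <<'E'
import numpy as np
from bench import monitor, eyes, job, manip
def ray(n,u,v,z):
    p=eyes.camera_params(n);K=p["K"];T=p["world_from_camera"]
    d=T[:3,:3]@np.linalg.solve(K,[u,v,1.]);o=T[:3,3]
    return (o+d*(z-o[2])/d[2])
def proj(n,P):
    p=eyes.camera_params(n);K=p["K"];T=p["world_from_camera"]
    c=T[:3,:3].T@(np.asarray(P)-T[:3,3]);q=K@c;return q[:2]/q[2]
E
python3 - <<'E'
from h import *
c1=lambda x,y:(400+(x+.5)/4.5-.5,225+(y+.5)/4.5-.5)
c2=lambda x,y:(210+(x+.5)/5-.5,190+(y+.5)/5-.5)
B=[ray("top",*c1(*q),.028) for q in [(367,360),(422,430),(311,516),(255,443)]]
B=np.array(B);print(B.round(4),B.mean(0));
for i in range(4):d=B[(i+1)%4]-B[i];print(np.linalg.norm(d),np.arctan2(d[1],d[0]))
print("puck",ray("top",*c1(97,413),.027),"tin",ray("top",*c1(236,144),.034))
R=ray("top",*c2(645,246),.151);L=ray("top",*c2(164,185),.151);print(R,L,np.linalg.norm(R-L))
d=(L-R)[:2];yaw=np.arctan2(-d[0],d[1]);O=(R+L)[:2]/2;print("yaw",yaw,O)
k=ray("top",*c2(290,520),.091);print("knob",k)
M=np.array([[np.cos(yaw),-np.sin(yaw)],[np.sin(yaw),np.cos(yaw)]])
l=M.T@(k[:2]-O)*1000;print(l,np.hypot(l[0]+75,l[1]),.6-np.arctan2(l[1],-l[0]-75))
for q in(0,.6,1.2):
  w=O+M@np.array([-75-78*np.cos(.6-q),78*np.sin(.6-q)])/1000;print(q,w,np.hypot(*w))
print("scene: R,L,bar,knob",proj("scene",R),proj("scene",L),proj("scene",B.mean(0)),proj("scene",k))
s=monitor.read_state();from scipy.spatial.transform import Rotation as Ro
q=s["eef_rot"];A=Ro.from_quat([q[1],q[2],q[3],q[0]]).as_matrix();print(A.round(3),s["tcp_pos"])
E
```

```text
[[ 0.5035 -0.3655  0.028 ]
 [ 0.4675 -0.3979  0.028 ]
 [ 0.4136 -0.3381  0.028 ]
 [ 0.4506 -0.305   0.028 ]] [ 0.45881022 -0.35162535  0.028     ]
0.048368786049781745 -2.4092944768467808
0.0805324709969497 2.304437355049026
0.049631271730858496 0.7295881973437951
0.08040618273443066 -0.8528527670232959
puck [ 0.45816693 -0.21603762  0.027     ] tin [ 0.61824329 -0.28405649  0.034     ]
[0.60905905 0.01354726 0.151     ] [0.6146886  0.24343055 0.151     ] 0.22995220600261357
yaw -0.024483828356238756 [0.61187382 0.12848891]
knob [0.46881572 0.17045725 0.091     ]
[-144.0426659    38.45350285] 79.02886558898086 0.091834459124299
0 [0.47361763 0.17592994] 0.5052375703922194
0.6 [0.45891968 0.13223456] 0.4775910902110381
1.2 [0.47146121 0.08787212] 0.47958020875744306
scene: R,L,bar,knob [296.02340104 219.07337357] [361.43734402 287.23441585] [273.50862966 165.98080155] [391.95082303 255.38600886]
[[ 0.377 -0.926 -0.   ]
 [-0.926 -0.377  0.002]
 [-0.002 -0.    -1.   ]] [ 0.23560297 -0.57822794  0.18476822]
```

Run:
```python
import cv2
im=cv2.imread("pics/scene0.png")
cv2.imwrite("pics/c3.png",cv2.resize(im[150:340,225:425],None,fx=3,fy=3,interpolation=cv2.INTER_CUBIC))
```

```text
(no output)
```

View pics/c3.png

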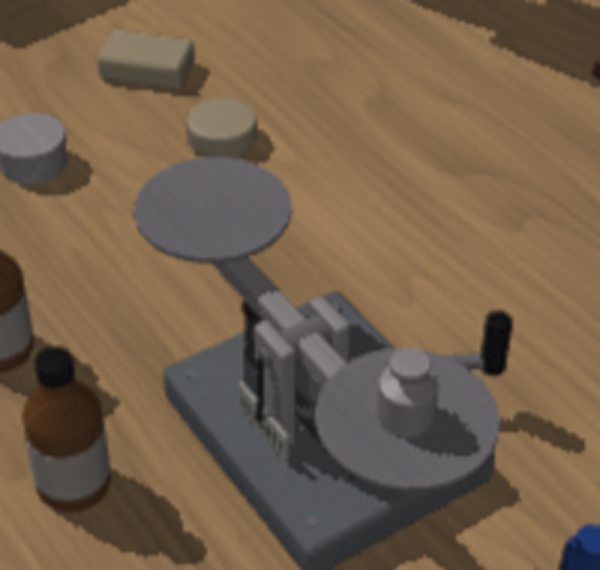

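Request:
{"name": "carry_out", "arguments": {"deltas": [[-18,-41.8,0,0],[-18,-41.8,0,0],[-18,-41.8,0,0],[-18,-41.8,0,0],[-18,-41.8,0,0]], "gripper": 87}}

```text
time_s: 0.72
tcp_pos: [0.3961, -0.4152, 0.1853]
eef_rot: [-0.0, 0.83, -0.558, -0.0]
wrist_force: [0.7, -0.2, 0.3]
finger_gap: 0.087
```

Request:
{"name": "carry_out", "arguments": {"deltas": [[-18,-41.8,0,0],[-18,-41.8,0,0],[0,0,0,-0.18],[0,0,0,-0.18],[0,0,0,-0.18]]}}

```text
time_s: 1.35
tcp_pos: [0.4591, -0.3512, 0.1851]
eef_rot: [-0.0, 0.95, -0.313, -0.0]
wrist_force: [1.3, -0.2, -0.1]
finger_gap: 0.0868
```

Request:
{"name": "carry_out", "arguments": {"deltas": [[0,0,0,-0.18],[0,0,0,-0.18],[0,0,0,-0.18],[0,0,0,-0.18],[0,0,0,-0.18]]}}

```text
time_s: 1.98
tcp_pos: [0.4589, -0.3515, 0.1852]
eef_rot: [-0.0, 0.991, 0.131, -0.0]
wrist_force: [0.2, 0.4, -0.2]
finger_gap: 0.0866
```

Request:
{"name": "carry_out", "arguments": {"deltas": [[0,0,0,-0.18],[0,0,0,-0.18],[0,0,0,-0.112],[0,0,0,0],[0,0,0,0]]}}

```text
time_s: 2.6
tcp_pos: [0.4591, -0.3516, 0.1855]
eef_rot: [-0.0, 0.935, 0.355, -0.0]
wrist_force: [-0.6, -0.1, 0.4]
finger_gap: 0.087
```

```bash
cat >> h.py <<'E'
from scipy.spatial.transform import Rotation as Ro
def st(target=None,yaw=None):
    s=monitor.read_state();q=s["eef_rot"];A=Ro.from_quat([q[1],q[2],q[3],q[0]]).as_matrix()
    print("t",round(s["time_s"],2),"tcp",s["tcp_pos"].round(4),"yaw",np.arctan2(A[1,0],A[0,0]).round(3),"zax",A[:,2].round(3),"F",s["wrist_force"].round(2),"gap",round(s["finger_gap"],4),"j",s["joint_positions"].round(2))
    if target is not None: print("tool shift mm",((A.T@(np.array(target)-s["tcp_pos"]))*1000).round(1))
    if yaw is not None: 
        d=yaw-np.arctan2(A[1,0],A[0,0]); print("turn",-((d+np.pi)%(2*np.pi)-np.pi))
E
python3 - <<'E'
from h import *
import cv2
st((.459,-.352,.1),.728)
im=eyes.read_camera("top")[:,:,::-1]
cv2.imwrite("pics/t1.png",cv2.resize(im[200:440,380:640],None,fx=2.5,fy=2.5,interpolation=cv2.INTER_CUBIC))
im=eyes.read_camera("scene")[:,:,::-1]
cv2.imwrite("pics/s1.png",cv2.resize(im[0:240,180:440],None,fx=2.5,fy=2.5,interpolation=cv2.INTER_CUBIC))
E
```

```text
t 2.6 tcp [ 0.4591 -0.3516  0.1855] yaw 0.726 zax [-0.  0. -1.] F [-0.59 -0.07  0.38] gap 0.087 j [-0.79  0.11  1.65 -0.    1.38 -1.52]
tool shift mm [-0.3  0.3 85.5]
turn -0.0022078828772729153
```

View pics/t1.png

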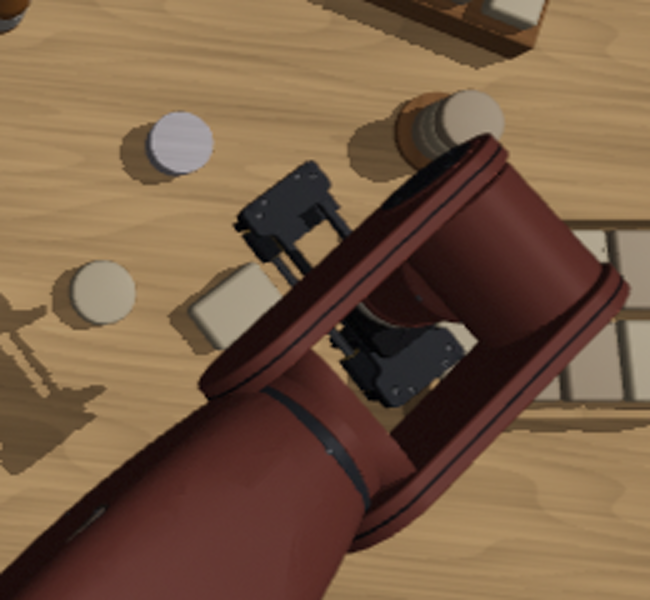

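View pics/s1.png

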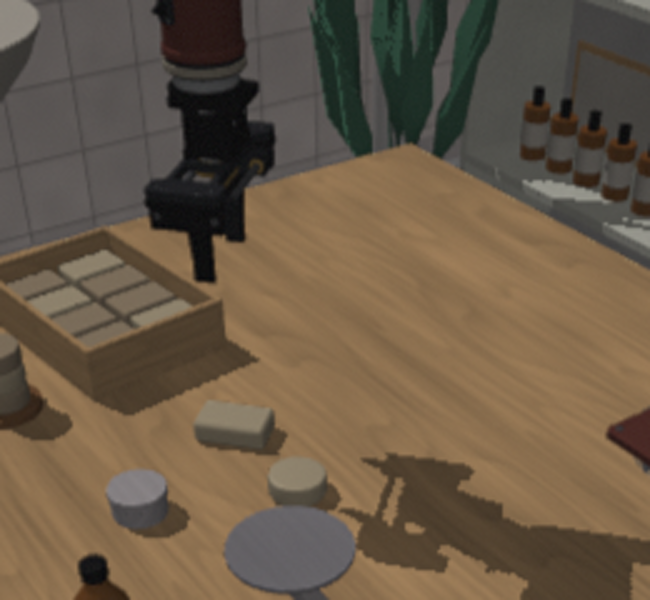

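The pictures show the jaws above the bar (top crop ≈(250,300)), lined up with its short side. The gripper's long side runs along the jaws. The puck, tin and crate are clear, so I'm descending.

Request:
{"name": "carry_out", "arguments": {"deltas": [[0,0,35,0],[0,0,35,0],[0,0,35,0],[0,0,35,0],[0,0,10,0]]}}

```text
time_s: 3.32
tcp_pos: [0.4576, -0.3502, 0.0331]
eef_rot: [-0.002, 0.935, 0.356, -0.001]
wrist_force: [-0.2, -0.1, -0.3]
finger_gap: 0.0874
```

Request:
{"name": "carry_out", "arguments": {"deltas": [[0,0,10,0],[0,0,10,0],[0,0,5,0],[0,0,0,0],[0,0,0,0]]}}

```text
time_s: 3.95
tcp_pos: [0.4595, -0.3521, 0.0113]
eef_rot: [0.0, 0.934, 0.356, 0.0]
wrist_force: [-0.6, -0.1, -0.2]
finger_gap: 0.0871
```

Request:
{"name": "carry_out", "arguments": {"deltas": [[0,0,0,0],[0,0,0,0],[0,0,0,0],[0,0,0,0],[0,0,0,0]], "gripper": 40, "newtons": 12}}

```text
time_s: 4.58
tcp_pos: [0.4592, -0.3518, 0.0107]
eef_rot: [0.0, 0.934, 0.356, 0.0]
wrist_force: [0.3, -0.5, 0.9]
finger_gap: 0.0455
```

Run:
```python
from h import *
import cv2
st()
im=eyes.read_camera("scene")[:,:,::-1]
cv2.imwrite("pics/s2.png",cv2.resize(im[100:220,210:370],None,fx=5,fy=5,interpolation=cv2.INTER_CUBIC))
im=eyes.read_camera("top")[:,:,::-1]
cv2.imwrite("pics/t2.png",cv2.resize(im[260:390,410:540],None,fx=4.5,fy=4.5,interpolation=cv2.INTER_CUBIC))
```

```text
t 4.58 tcp [ 0.4592 -0.3518  0.0107] yaw 0.728 zax [ 0. -0. -1.] F [ 0.33 -0.52  0.88] gap 0.0455 j [-0.79  0.3   1.78  0.    1.06 -1.52]
```

View pics/s2.png

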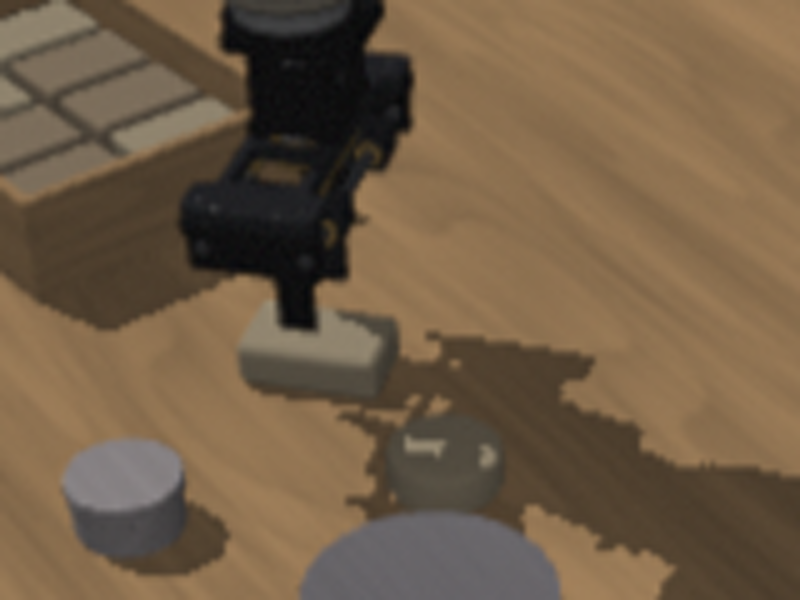

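View pics/t2.png

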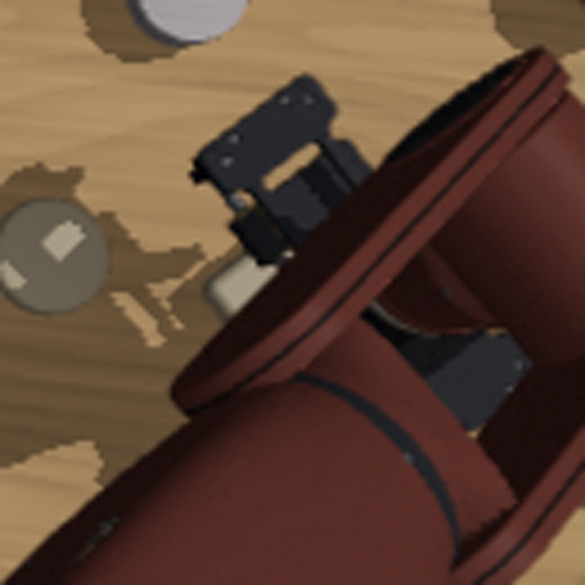

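Run:
```python
from h import *
A=np.array([np.cos(.728),np.sin(.728),0]);c=np.array([.4592,-.3518,0])
for g in(.0455/2,.0455/2+.012):
  for z in (.011,.02,.03):
    p=c+A*g;p[2]=z;u=(proj("scene",p)-[210,100])*5;print(g,z,u.round(0))
print(vars(manip) if hasattr(manip,'__dict__') else dir(manip))
```

```text
0.02275 0.011 [307. 376.]
0.02275 0.02 [306. 363.]
0.02275 0.03 [304. 349.]
0.03475 0.011 [300. 387.]
0.03475 0.02 [299. 375.]
0.03475 0.03 [298. 360.]
{}
```

Run:
```python
from h import *
A=np.array([np.cos(.728),np.sin(.728),0]);c=np.array([.4592,-.3518,0])
for s in(1,-1):
  for g in (.0435,.056):
   for z in (.17,.1855,.2,.215):
    p=c+A*g*s;p[2]=z;u=(proj("scene",p)-[180,0])*2.5;print(s,g,z,u.round(0))
```

```text
1 0.0435 0.17 [212. 325.]
1 0.0435 0.1855 [211. 311.]
1 0.0435 0.2 [210. 299.]
1 0.0435 0.215 [208. 286.]
1 0.056 0.17 [208. 330.]
1 0.056 0.1855 [207. 317.]
1 0.056 0.2 [206. 305.]
1 0.056 0.215 [204. 291.]
-1 0.0435 0.17 [237. 286.]
-1 0.0435 0.1855 [236. 273.]
-1 0.0435 0.2 [235. 261.]
-1 0.0435 0.215 [234. 248.]
-1 0.056 0.17 [240. 281.]
-1 0.056 0.1855 [239. 268.]
-1 0.056 0.2 [238. 256.]
-1 0.056 0.215 [238. 243.]
```

Request:
{"name": "carry_out", "arguments": {"deltas": [[0,0,-30,0],[0,0,-30,0],[0,0,-20,0],[0,0,0,0],[0,0,0,0]], "gripper": 0}}

```text
time_s: 5.3
tcp_pos: [0.4586, -0.3512, 0.0896]
eef_rot: [-0.001, 0.934, 0.356, -0.0]
wrist_force: [-0.1, 0.3, -0.4]
finger_gap: 0.0023
```

Run:
```python
from h import *
import cv2
st()
im=eyes.read_camera("scene")[:,:,::-1]
cv2.imwrite("pics/s3.png",cv2.resize(im[60:180,210:370],None,fx=5,fy=5,interpolation=cv2.INTER_CUBIC))
c=monitor.read_state()["tcp_pos"]
for dz in(-.01,0,.01,.02,.03,.04,.05):print(dz,((proj("scene",c+[0,0,dz])-[210,60])*5).round(0))
```

```text
t 5.3 tcp [ 0.4586 -0.3512  0.0896] yaw 0.728 zax [-0.001  0.001 -1.   ] F [-0.09  0.33 -0.4 ] gap 0.0023 j [-0.79  0.2   1.74  0.    1.2  -1.52]
-0.01 [313. 455.]
0 [312. 439.]
0.01 [310. 424.]
0.02 [309. 408.]
0.03 [308. 393.]
0.04 [307. 377.]
0.05 [305. 361.]
```

View pics/s3.png

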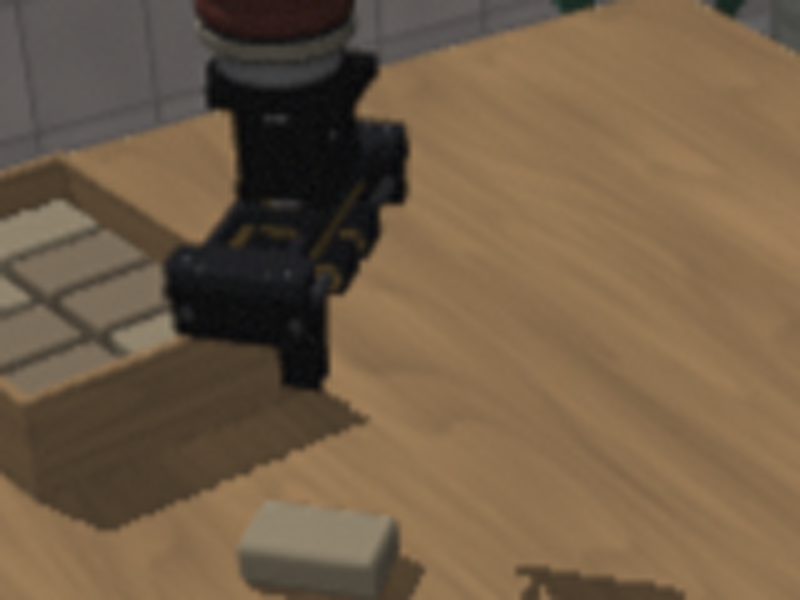

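Run:
```python
from h import *
import cv2
A=np.array([np.cos(.728),np.sin(.728),0]);Y=np.array([np.sin(.728),-np.cos(.728),0]);c=np.array([.4592,-.3518,0])
for g in(.023,.037):
 for w in (-.0095,.0095):
  for z in (.011,.045,.08):
    p=c+A*g+Y*w;p[2]=z;u=(proj("top",p)-[410,260])*4.5;print(g,w,z,u.round(0))
im=eyes.read_camera("top")[:,:,::-1]
cv2.imwrite("pics/t3.png",cv2.resize(im[260:390,410:540],None,fx=4.5,fy=4.5,interpolation=cv2.INTER_CUBIC))
```

```text
0.023 -0.0095 0.011 [245. 255.]
0.023 -0.0095 0.045 [262. 251.]
0.023 -0.0095 0.08 [280. 247.]
0.023 0.0095 0.011 [271. 236.]
0.023 0.0095 0.045 [289. 231.]
0.023 0.0095 0.08 [307. 226.]
0.037 -0.0095 0.011 [230. 235.]
0.037 -0.0095 0.045 [246. 231.]
0.037 -0.0095 0.08 [264. 226.]
0.037 0.0095 0.011 [256. 216.]
0.037 0.0095 0.045 [273. 211.]
0.037 0.0095 0.08 [291. 205.]
```

View pics/t3.png

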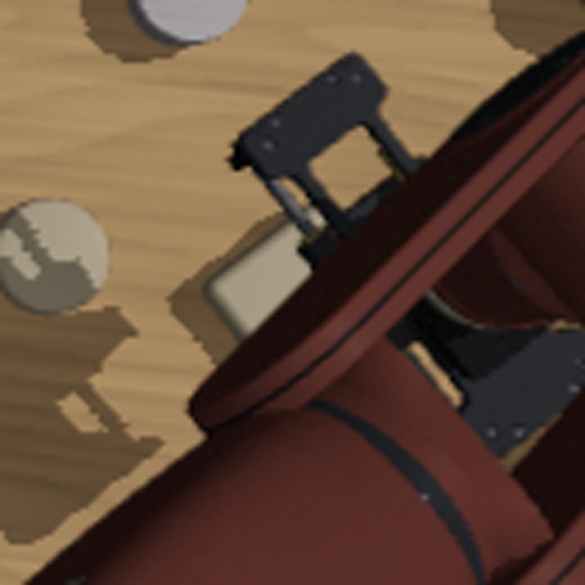

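Run:
```python
from h import *
A=np.array([np.cos(.728),np.sin(.728),0]);Y=np.array([np.sin(.728),-np.cos(.728),0]);c=monitor.read_state()["tcp_pos"]
for g in(.095,):
 for w in (-.0375,.0375):
  for z in (.07,.09,.105):
    p=c+A*g+Y*w+[0,0,z];print(g,w,z,"scene",((proj("scene",p)-[210,60])*5).round(0),"top",((proj("top",p)-[410,260])*4.5).round())
```

```text
0.095 -0.0375 0.07 scene [315. 426.] top [192. 155.]
0.095 -0.0375 0.09 scene [312. 392.] top [202. 151.]
0.095 -0.0375 0.105 scene [310. 365.] top [210. 148.]
0.095 0.0375 0.07 scene [177. 408.] top [305.  70.]
0.095 0.0375 0.09 scene [173. 374.] top [317.  64.]
0.095 0.0375 0.105 scene [170. 348.] top [326.  60.]
```

The pictures put the whole gripper about 36 mm higher than the TCP reading says: the shut tip is at (303,385), but the reading projects to (312,439). The first close passed over the bar without touching it. I'll reopen, descend in small steps watching the force, and trust the image.

Request:
{"name": "carry_out", "arguments": {"deltas": [[0,0,0,0],[0,0,0,0],[0,0,0,0],[0,0,0,0],[0,0,0,0]], "gripper": 87}}

```text
time_s: 6.02
tcp_pos: [0.4592, -0.3518, 0.0908]
eef_rot: [0.0, 0.934, 0.356, 0.0]
wrist_force: [-0.1, 0.5, -0.6]
finger_gap: 0.0429
```

Request:
{"name": "carry_out", "arguments": {"deltas": [[0,0,0,0],[0,0,0,0],[0,0,20,0],[0,0,20,0],[0,0,20,0]]}}

```text
time_s: 6.65
tcp_pos: [0.4584, -0.351, 0.0283]
eef_rot: [-0.001, 0.934, 0.356, -0.0]
wrist_force: [0.3, 0.8, -0.6]
finger_gap: 0.0859
```

Request:
{"name": "carry_out", "arguments": {"deltas": [[0,0,8,0],[0,0,8,0],[0,0,0,0],[0,0,0,0]]}}

```text
time_s: 7.15
tcp_pos: [0.4597, -0.3522, 0.0154]
eef_rot: [0.001, 0.934, 0.356, 0.0]
wrist_force: [0.1, -0.1, 0.4]
finger_gap: 0.0871
```

```bash
cat > look.py <<'E'
from h import *
import cv2,sys
n,tag,x,y,w,hh,f=sys.argv[1],sys.argv[2],*map(float,sys.argv[3:])
st()
im=eyes.read_camera(n)[:,:,::-1]
x,y,w,hh=map(int,(x,y,w,hh))
cv2.imwrite(f"pics/{tag}.png",cv2.resize(im[y:y+hh,x:x+w],None,fx=f,fy=f,interpolation=cv2.INTER_CUBIC))
E
python3 look.py scene s4 210 100 160 120 5
```

```text
t 7.15 tcp [ 0.4597 -0.3522  0.0154] yaw 0.728 zax [ 0.001 -0.001 -1.   ] F [ 0.06 -0.15  0.43] gap 0.0871 j [-0.79  0.29  1.78 -0.    1.07 -1.52]
```

View pics/s4.png

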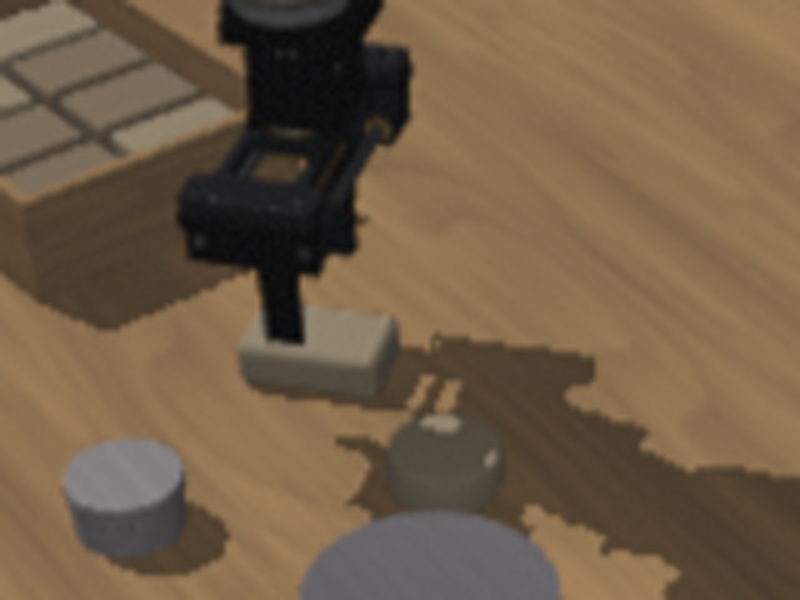

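Request:
{"name": "carry_out", "arguments": {"deltas": [[0,0,5,0],[0,0,5,0],[0,0,5,0],[0,0,3,0],[0,0,0,0]]}}

```text
time_s: 7.82
tcp_pos: [0.459, -0.3515, -0.0037]
eef_rot: [-0.0, 0.934, 0.356, -0.0]
wrist_force: [0.6, -0.1, -0.1]
finger_gap: 0.0872
```

Request:
{"name": "carry_out", "arguments": {"deltas": [[0,0,4,0],[0,0,4,0],[0,0,4,0],[0,0,0,0]]}}

```text
time_s: 8.32
tcp_pos: [0.4589, -0.3514, -0.0158]
eef_rot: [-0.0, 0.934, 0.356, -0.0]
wrist_force: [-0.2, 0.1, -0.1]
finger_gap: 0.0872
```

```bash
python3 look.py scene s5 210 100 160 120 5
```

```text
t 8.32 tcp [ 0.4589 -0.3514 -0.0158] yaw 0.728 zax [-0.001  0.001 -1.   ] F [-0.16  0.06 -0.08] gap 0.0872 j [-0.79  0.34  1.79  0.    1.01 -1.52]
```

View pics/s5.png

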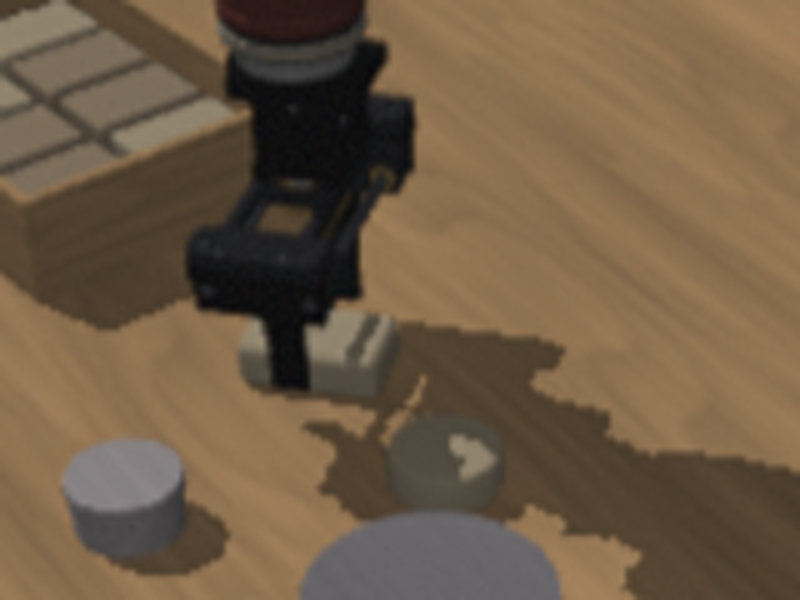

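The TCP reads −16 mm with no contact, so the z bias is real. The tip at (292,387) works out to about 20 mm above the counter and lies outside the bar's near face. Going 13 mm lower, then closing.

Request:
{"name": "carry_out", "arguments": {"deltas": [[0,0,4,0],[0,0,4,0],[0,0,3,0],[0,0,2,0],[0,0,0,0]]}}

```text
time_s: 9.0
tcp_pos: [0.4591, -0.3516, -0.0285]
eef_rot: [-0.0, 0.934, 0.356, -0.0]
wrist_force: [0.2, -0.0, 0.4]
finger_gap: 0.0866
```

Request:
{"name": "carry_out", "arguments": {"deltas": [[0,0,0,0],[0,0,0,0],[0,0,0,0],[0,0,0,0],[0,0,0,0]], "gripper": 40, "newtons": 12}}

```text
time_s: 9.62
tcp_pos: [0.4592, -0.3518, -0.0282]
eef_rot: [0.0, 0.934, 0.356, -0.0]
wrist_force: [-1.0, 0.6, 0.9]
finger_gap: 0.0541
```

Request:
{"name": "carry_out", "arguments": {"deltas": [[0,0,0,0],[0,0,0,0]]}}

```text
time_s: 9.88
tcp_pos: [0.4592, -0.3518, -0.0282]
eef_rot: [0.0, 0.934, 0.356, -0.0]
wrist_force: [-1.3, 0.4, 0.3]
finger_gap: 0.0541
```

```bash
python3 look.py scene s6 210 100 160 120 5
```

```text
t 9.88 tcp [ 0.4592 -0.3518 -0.0282] yaw 0.728 zax [-0. -0. -1.] F [-1.25  0.37  0.31] gap 0.0541 j [-0.79  0.36  1.79 -0.    0.99 -1.52]
```

View pics/s6.png

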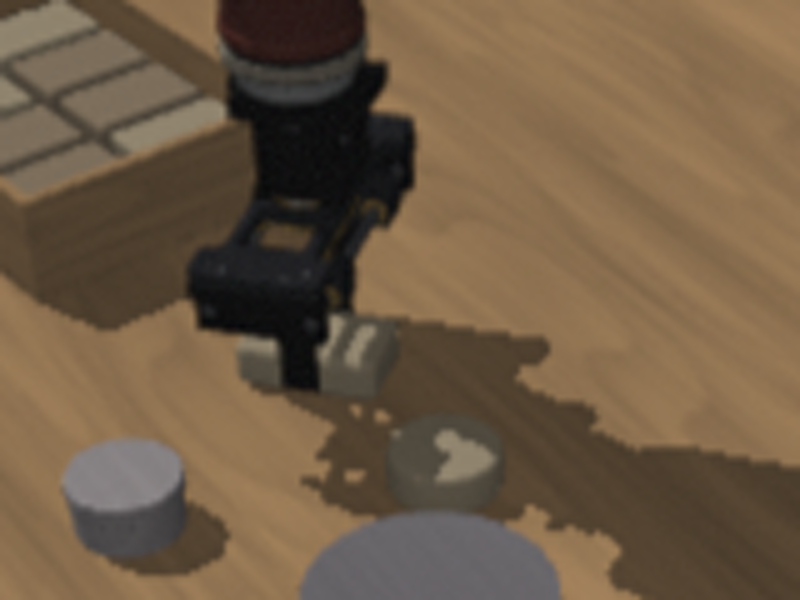

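Gripped: the opening is 54.1 mm, which matches the bar's width. The finger at (300,350) sits about 5 mm left of the middle of the front face. Lifting.

Request:
{"name": "carry_out", "arguments": {"deltas": [[0,0,-10,0],[0,0,-20,0],[0,0,-40,0],[0,0,-50,0],[0,0,-50,0]], "newtons": 15}}

```text
time_s: 10.55
tcp_pos: [0.4593, -0.3517, 0.1448]
eef_rot: [0.001, 0.934, 0.356, 0.0]
wrist_force: [0.5, -0.9, -1.4]
finger_gap: 0.0536
```

Request:
{"name": "carry_out", "arguments": {"deltas": [[0,0,-25,0],[0,0,-5,0],[0,0,0,0],[0,0,0,0]]}}

```text
time_s: 11.05
tcp_pos: [0.4584, -0.3509, 0.1699]
eef_rot: [-0.001, 0.934, 0.356, -0.001]
wrist_force: [0.8, -0.3, -2.4]
finger_gap: 0.0538
```

```bash
python3 look.py scene s7 200 20 160 120 5; python3 look.py top t7 400 240 160 120 5
python3 - <<'E'
from h import *
st((.609,.0135,.17))
E
```

```text
t 11.05 tcp [ 0.4584 -0.3509  0.1699] yaw 0.728 zax [-0.002  0.002 -1.   ] F [ 0.84 -0.3  -2.35] gap 0.0538 j [-0.79  0.12  1.67  0.    1.35 -1.52]
t 11.1 tcp [ 0.4584 -0.3509  0.1699] yaw 0.728 zax [-0.002  0.002 -1.   ] F [ 0.68  0.21 -1.57] gap 0.054 j [-0.79  0.12  1.67  0.    1.35 -1.52]
t 11.15 tcp [ 0.4585 -0.351   0.17  ] yaw 0.728 zax [-0.002  0.002 -1.   ] F [-0.3  -0.31 -1.36] gap 0.0536 j [-0.79  0.12  1.67  0.    1.35 -1.52]
tool shift mm [ 354.9 -172.     0.5]
```

View pics/s7.png

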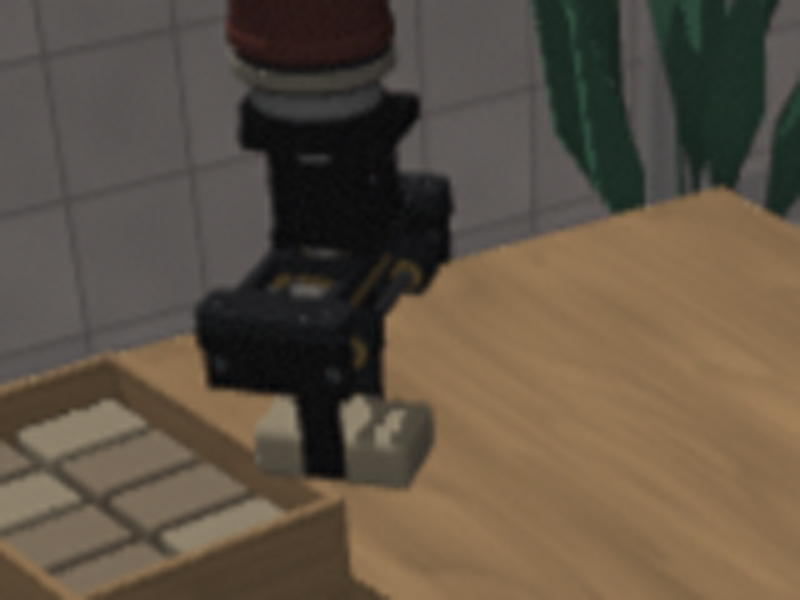

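View pics/t7.png

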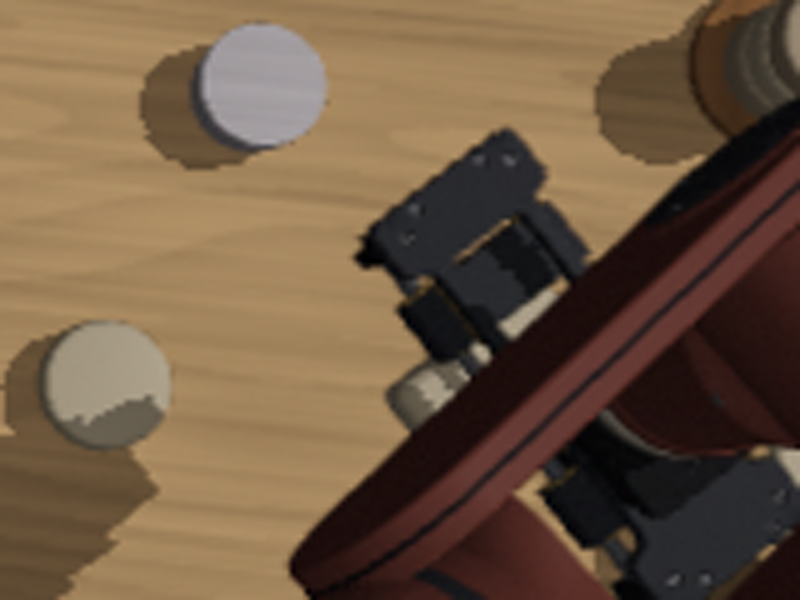

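Run:
```python
from h import *
A=np.array([np.cos(.728),np.sin(.728),0])
f=lambda x,y:(200+(x+.5)/5-.5,20+(y+.5)/5-.5)
for z in(.195,.198,.201):
  a=ray("scene",*f(258,470),z);b=ray("scene",*f(412,488),z);d=b-a
  print(z,a,b,np.linalg.norm(d),np.arctan2(d[1],d[0]),"centre",(a+b)/2-A*.027)
```

```text
0.195 [ 0.49893246 -0.37892595  0.195     ] [ 0.44152834 -0.31485451  0.195     ] 0.08602547319746334 2.3013633608098214 centre [ 0.45007472 -0.36485543  0.195     ]
0.198 [ 0.50145313 -0.373661    0.198     ] [ 0.44433932 -0.30991358  0.198     ] 0.08559042669301871 2.3013633608098227 centre [ 0.45274055 -0.3597525   0.198     ]
0.201 [ 0.50397381 -0.36839606  0.201     ] [ 0.4471503  -0.30497266  0.201     ] 0.08515538018857395 2.3013633608098205 centre [ 0.45540638 -0.35464957  0.201     ]
```

Request:
{"name": "carry_out", "arguments": {"deltas": [[17.75,-8.6,0,0],[17.75,-8.6,0,0],[35.5,-17.2,0,0],[35.5,-17.2,0,0],[35.5,-17.2,0,0]]}}

```text
time_s: 11.78
tcp_pos: [0.5201, -0.2032, 0.1717]
eef_rot: [-0.0, 0.934, 0.356, 0.0]
wrist_force: [1.0, -0.1, -1.2]
finger_gap: 0.054
```

Request:
{"name": "carry_out", "arguments": {"deltas": [[35.5,-17.2,0,0],[35.5,-17.2,0,0],[35.5,-17.2,0,0],[35.5,-17.2,0,0],[35.5,-17.2,0,0]]}}

```text
time_s: 12.4
tcp_pos: [0.5949, -0.0207, 0.1717]
eef_rot: [-0.0, 0.934, 0.357, 0.0]
wrist_force: [0.1, 0.2, -1.3]
finger_gap: 0.0539
```

Request:
{"name": "carry_out", "arguments": {"deltas": [[17.75,-8.6,0,0],[17.75,-8.6,0,0],[0,0,0,0],[0,0,0,0]]}}

```text
time_s: 12.9
tcp_pos: [0.6095, 0.0121, 0.1716]
eef_rot: [0.0, 0.935, 0.356, -0.0]
wrist_force: [0.4, 0.2, -1.5]
finger_gap: 0.0539
```

```bash
python3 look.py scene s8 210 120 160 120 5; python3 look.py top t8 260 180 160 120 5
python3 - <<'E'
from h import *
st((.6095,.0133,.15))
E
```

```text
t 12.9 tcp [0.6095 0.0121 0.1716] yaw 0.728 zax [-0. -0. -1.] F [ 0.44  0.22 -1.47] gap 0.0539 j [-0.11  0.19  1.58 -0.    1.36 -0.84]
t 12.95 tcp [0.6095 0.0119 0.1716] yaw 0.727 zax [-0. -0. -1.] F [ 0.1  -0.15 -1.54] gap 0.0539 j [-0.11  0.19  1.58 -0.    1.36 -0.84]
t 13.0 tcp [0.6096 0.0118 0.1717] yaw 0.727 zax [-0. -0. -1.] F [ 0.83  0.15 -0.81] gap 0.0537 j [-0.11  0.19  1.58 -0.    1.36 -0.84]
tool shift mm [ 1.  -1.2 21.7]
```

View pics/s8.png

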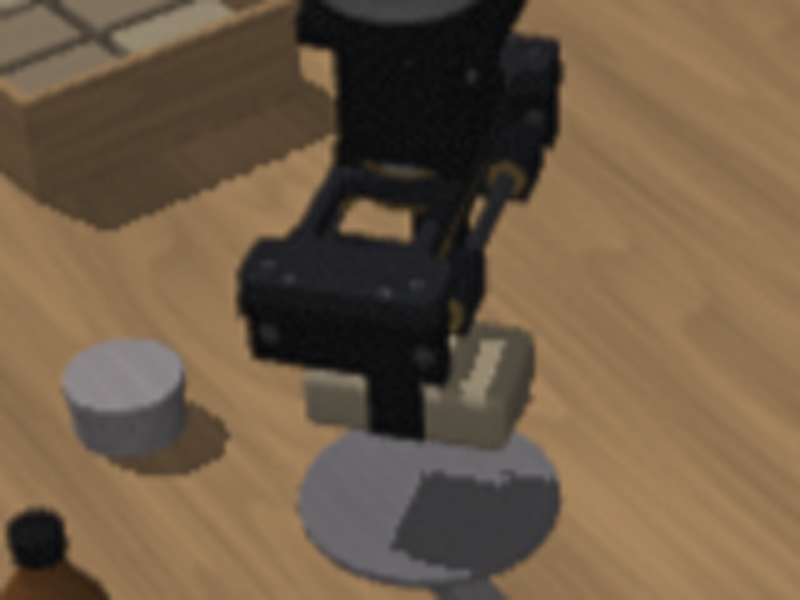

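View pics/t8.png

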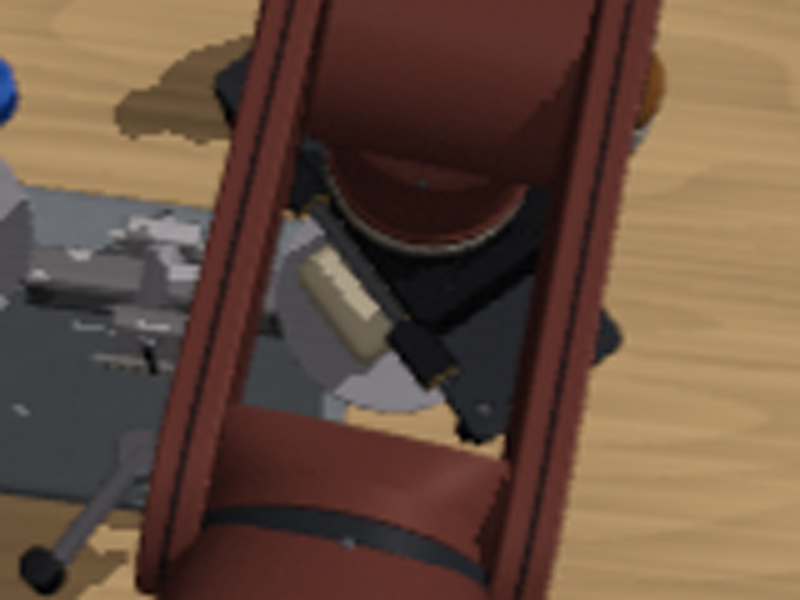

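Run:
```python
from h import *
A=np.array([np.cos(.728),np.sin(.728),0]);Lx=np.array([-np.sin(.728),np.cos(.728),0])
f=lambda x,y:(210+(x+.5)/5-.5,120+(y+.5)/5-.5)
g=lambda x,y:(260+(x+.5)/5-.5,180+(y+.5)/5-.5)
for z in(.195,.1995,.204):
  a=ray("scene",*f(307,421),z);b=ray("scene",*f(503,448),z);d=b-a
  print(z,np.linalg.norm(d),np.arctan2(d[1],d[0]),"centre",(a+b)/2-A*.027)
for z in(.2,.215,.228):
  print("top",z,ray("top",*g(302,268),z),ray("top",*g(365,363),z),ray("top",*g(335,316),z)-Lx*.043)
# predicted image of bar with centre at tcp
c=np.array([.6095,.012,0])
for n,ff,o in(("scene",5,(210,120)),("top",5,(260,180))):
  for s in(-1,1):
    for t in (-1,1):
      for z in(.1995,.2275):
        p=c+A*.027*s+Lx*.043*t;p[2]=z;print(n,s,t,z,((proj(n,p)-o)*ff).round(0))
```

```text
0.195 0.08282881382265243 2.3208803510891225 centre [6.03587761e-01 2.89033634e-04 1.95000000e-01]
0.1995 0.08220049320002475 2.320880351089122 centre [0.60642199 0.00517353 0.1995    ]
0.204 0.08157217257739705 2.3208803510891216 centre [0.60925622 0.01005802 0.204     ]
top 0.2 [0.60699287 0.05805469 0.2       ] [0.56622725 0.02525902 0.2       ] [0.61498839 0.00879839 0.2       ]
top 0.215 [0.60363581 0.05786838 0.215     ] [0.5633843  0.02548631 0.215     ] [0.61189132 0.00882844 0.215     ]
top 0.228 [0.60072636 0.0577069  0.228     ] [0.56092041 0.02568329 0.228     ] [0.60920719 0.00885449 0.228     ]
scene -1 -1 0.1995 [343. 351.]
scene -1 -1 0.2275 [339. 296.]
scene -1 1 0.1995 [540. 380.]
scene -1 1 0.2275 [540. 325.]
scene 1 -1 0.1995 [303. 428.]
scene 1 -1 0.2275 [298. 373.]
scene 1 1 0.1995 [508. 460.]
scene 1 1 0.2275 [507. 404.]
top -1 -1 0.1995 [512. 264.]
top -1 -1 0.2275 [518. 251.]
top -1 1 0.1995 [360. 373.]
top -1 1 0.2275 [362. 362.]
top 1 -1 0.1995 [442. 171.]
top 1 -1 0.2275 [446. 155.]
top 1 1 0.1995 [290. 278.]
top 1 1 0.2275 [290. 265.]
```

Both cameras put the bar within about 3 mm of the pan's middle, with its underside about 48 mm above the pan. I'll make a small trim and lower it gently.

Request:
{"name": "carry_out", "arguments": {"deltas": [[1.8,-2.0,12,0],[0,0,12,0],[0,0,10,0],[0,0,6,0],[0,0,0,0]]}}

```text
time_s: 13.62
tcp_pos: [0.6093, 0.0156, 0.1309]
eef_rot: [-0.0, 0.934, 0.356, -0.001]
wrist_force: [0.6, -0.5, -0.1]
finger_gap: 0.0543
```

Request:
{"name": "carry_out", "arguments": {"deltas": [[0,0,2,0],[0,0,2,0],[0,0,0,0]]}}

```text
time_s: 14.0
tcp_pos: [0.6098, 0.0156, 0.1278]
eef_rot: [0.0, 0.934, 0.356, 0.0]
wrist_force: [-0.4, -0.2, -1.9]
finger_gap: 0.0536
```

```bash
python3 look.py scene s9 210 120 160 120 5; python3 look.py top t9 260 180 160 120 5
```

```text
t 14.0 tcp [0.6098 0.0156 0.1278] yaw 0.728 zax [ 0.  0. -1.] F [-0.41 -0.22 -1.89] gap 0.0536 j [-0.1   0.23  1.63  0.    1.29 -0.83]
t 14.05 tcp [0.6098 0.0156 0.1279] yaw 0.728 zax [ 0. -0. -1.] F [ 0.23 -0.95 -1.03] gap 0.054 j [-0.1   0.23  1.63 -0.    1.29 -0.83]
```

View pics/s9.png

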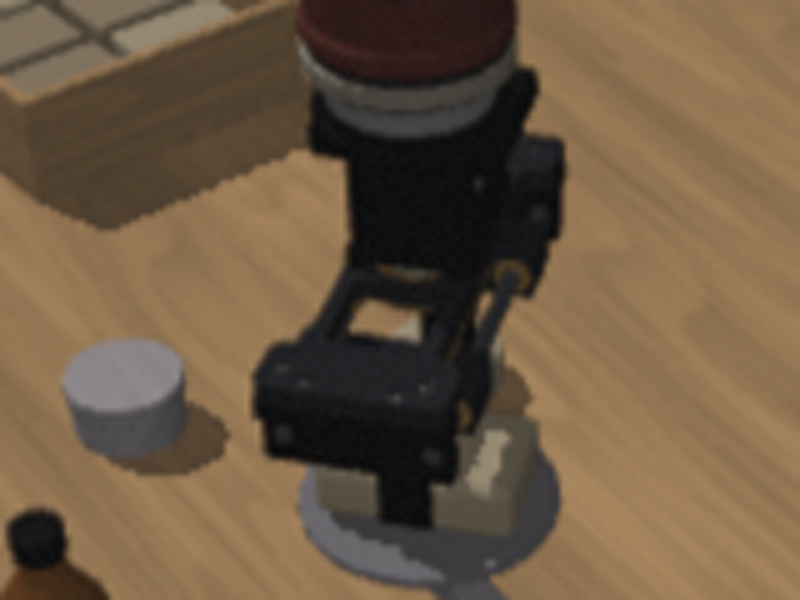

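View pics/t9.png

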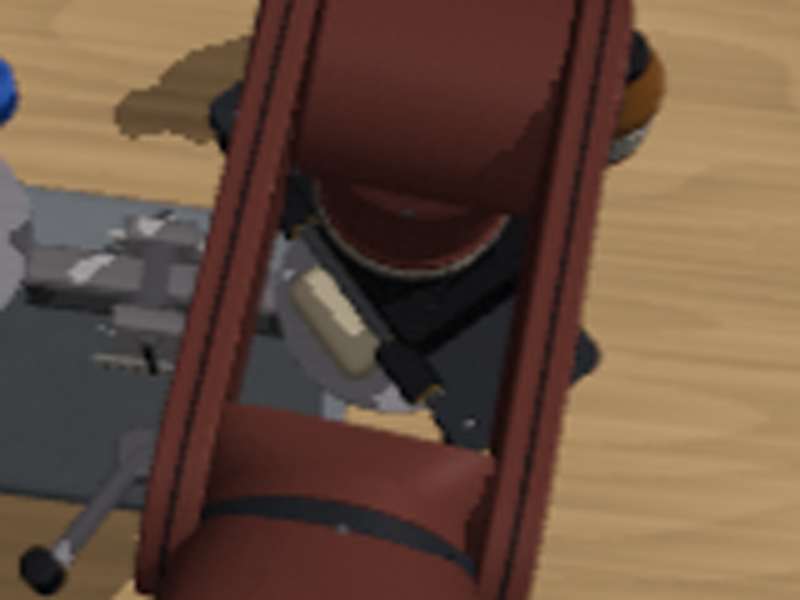

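Run:
```python
from h import *
A=np.array([np.cos(.728),np.sin(.728),0]);Lx=np.array([-np.sin(.728),np.cos(.728),0])
f=lambda x,y:(210+(x+.5)/5-.5,120+(y+.5)/5-.5)
g=lambda x,y:(260+(x+.5)/5-.5,180+(y+.5)/5-.5)
a=ray("top",*g(291,284),.183);b=ray("top",*g(353,379),.183);print(a,b,(a+b)/2-Lx*.0415)
for z in (.153,.156,.159):
  a=ray("scene",*f(318,507),z);b=ray("scene",*f(510,536),z);print(z,(a+b)/2-A*.027)
```

```text
[0.60275161 0.06253602 0.183     ] [0.56146542 0.02973782 0.183     ] [0.6097217  0.01515689 0.183     ]
0.153 [0.60499607 0.00628244 0.153     ]
0.156 [0.60675397 0.00929516 0.156     ]
0.159 [0.60851188 0.01230788 0.159     ]
```

The top view puts the bar's centre at (0.610, 0.015) against the pan's (0.609, 0.0135). Lowering in 1 mm steps.

Request:
{"name": "carry_out", "arguments": {"deltas": [[0,0,1,0],[0,0,1,0],[0,0,0,0]]}}

```text
time_s: 14.48
tcp_pos: [0.6097, 0.0156, 0.1256]
eef_rot: [-0.0, 0.934, 0.356, -0.0]
wrist_force: [0.3, -0.0, -1.0]
finger_gap: 0.0537
```

Request:
{"name": "carry_out", "arguments": {"deltas": [[0,0,1,0],[0,0,0,0]]}}

```text
time_s: 14.72
tcp_pos: [0.6097, 0.0156, 0.1246]
eef_rot: [-0.0, 0.934, 0.356, -0.0]
wrist_force: [0.6, -0.7, -2.1]
finger_gap: 0.054
```

Request:
{"name": "carry_out", "arguments": {"deltas": [[0,0,1,0],[0,0,0,0]]}}

```text
time_s: 14.98
tcp_pos: [0.6098, 0.0156, 0.1238]
eef_rot: [0.0, 0.934, 0.356, 0.0]
wrist_force: [-0.4, -0.1, 0.8]
finger_gap: 0.0544
```

Request:
{"name": "carry_out", "arguments": {"deltas": [[0,0,1,0],[0,0,0,0]]}}

```text
time_s: 15.22
tcp_pos: [0.6099, 0.0155, 0.1228]
eef_rot: [0.0, 0.934, 0.356, 0.0]
wrist_force: [0.1, -0.9, 0.2]
finger_gap: 0.054
```

Request:
{"name": "carry_out", "arguments": {"deltas": [[0,0,0,0]]}}

```text
time_s: 15.35
tcp_pos: [0.6099, 0.0155, 0.1228]
eef_rot: [0.0, 0.934, 0.356, 0.0]
wrist_force: [-0.1, 0.2, 1.3]
finger_gap: 0.0541
```

Request:
{"name": "carry_out", "arguments": {"deltas": [[0,0,0.5,0],[0,0,0,0]]}}

```text
time_s: 15.6
tcp_pos: [0.6098, 0.0155, 0.1222]
eef_rot: [0.0, 0.934, 0.356, 0.0]
wrist_force: [-0.4, -0.3, -0.4]
finger_gap: 0.0541
```

Request:
{"name": "carry_out", "arguments": {"deltas": [[0,0,0,0]]}}

```text
time_s: 15.72
tcp_pos: [0.6098, 0.0155, 0.1223]
eef_rot: [0.0, 0.934, 0.356, 0.0]
wrist_force: [0.2, -0.0, -0.5]
finger_gap: 0.0539
```

Request:
{"name": "carry_out", "arguments": {"deltas": [[0,0,0.5,0],[0,0,0,0]]}}

```text
time_s: 15.98
tcp_pos: [0.6098, 0.0155, 0.1217]
eef_rot: [0.0, 0.934, 0.356, 0.0]
wrist_force: [-0.0, -0.5, -0.6]
finger_gap: 0.0538
```

Request:
{"name": "carry_out", "arguments": {"deltas": [[0,0,0,0]]}}

```text
time_s: 16.1
tcp_pos: [0.6099, 0.0156, 0.1218]
eef_rot: [0.0, 0.934, 0.356, 0.0]
wrist_force: [-0.1, 0.1, 0.4]
finger_gap: 0.0535
```

```bash
python3 look.py scene s10 210 120 160 120 5
```

```text
t 16.1 tcp [0.6099 0.0156 0.1218] yaw 0.728 zax [ 0.  0. -1.] F [-0.1   0.1   0.42] gap 0.0535 j [-0.1   0.24  1.63  0.    1.27 -0.83]
```

View pics/s10.png

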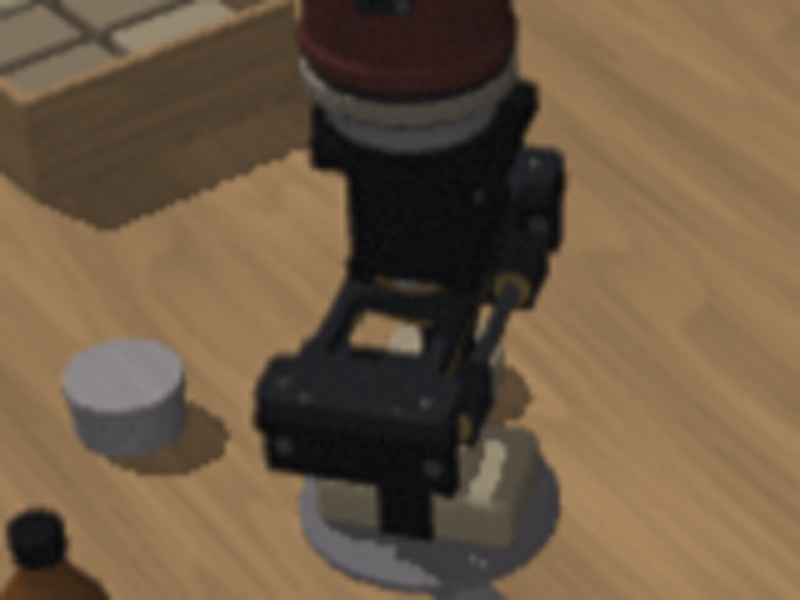

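Fz has gone from about −1.3 N to about 0, so the pan is carrying the bar. The picture shows it flat on the pan with its front edge at (510,545). Releasing.

Request:
{"name": "carry_out", "arguments": {"deltas": [[0,0,0,0],[0,0,0,0],[0,0,0,0]], "gripper": 75}}

```text
time_s: 16.52
tcp_pos: [0.6098, 0.0156, 0.1218]
eef_rot: [-0.0, 0.934, 0.356, -0.0]
wrist_force: [-0.4, -1.2, -0.6]
finger_gap: 0.0721
```

Request:
{"name": "carry_out", "arguments": {"deltas": [[0,0,-3,0],[0,0,-8,0],[0,0,-15,0],[0,0,-30,0],[0,0,-40,0]]}}

```text
time_s: 17.15
tcp_pos: [0.6093, 0.0156, 0.2189]
eef_rot: [-0.0, 0.934, 0.356, -0.0]
wrist_force: [-0.1, -0.3, 0.1]
finger_gap: 0.0751
```

```bash
python3 look.py scene s11 210 120 200 150 4
```

```text
t 17.15 tcp [0.6093 0.0156 0.2189] yaw 0.728 zax [-0.001  0.    -1.   ] F [-0.09 -0.26  0.07] gap 0.0751 j [-0.1   0.16  1.53  0.    1.45 -0.83]
```

View pics/s11.png

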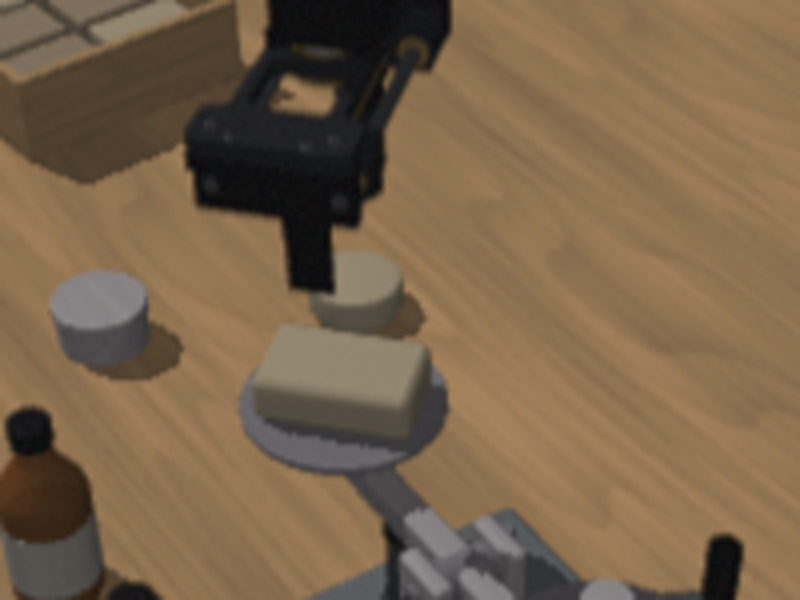

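The bar lies flat and centred on the pan. Next is the lever: the knob is at about (0.469, 0.170), and I'll cage it between the fingers with the jaws along y.

Request:
{"name": "carry_out", "arguments": {"deltas": [[0,-34.9,0,0],[0,-34.9,0,0],[0,-34.9,0,0],[0,-34.9,0,0],[0,-34.9,0,0]], "gripper": 44}}

```text
time_s: 17.82
tcp_pos: [0.4933, 0.1466, 0.2191]
eef_rot: [0.0, 0.935, 0.356, 0.001]
wrist_force: [-0.7, 0.5, 0.3]
finger_gap: 0.0448
```

Request:
{"name": "carry_out", "arguments": {"deltas": [[0,-34.9,0,0],[0,0,0,-0.17],[0,0,0,-0.17],[0,0,0,-0.17],[0,0,0,-0.17]]}}

```text
time_s: 18.45
tcp_pos: [0.4708, 0.172, 0.2191]
eef_rot: [0.0, 0.76, 0.649, 0.001]
wrist_force: [0.6, -1.0, -0.3]
finger_gap: 0.0443
```

Request:
{"name": "carry_out", "arguments": {"deltas": [[0,0,0,-0.163],[0,0,30,0],[0,0,30,0],[0,0,20,0],[0,0,0,0]]}}

```text
time_s: 19.08
tcp_pos: [0.4695, 0.1717, 0.1371]
eef_rot: [-0.001, 0.707, 0.707, -0.001]
wrist_force: [-1.5, 0.7, 0.1]
finger_gap: 0.044
```

```bash
python3 look.py scene s12 310 160 160 120 5;python3 look.py top t12 190 220 160 120 5
python3 - <<'E'
from h import *
st((.4688,.1705,.1),1.5708)
E
```

```text
t 19.07 tcp [0.4695 0.1717 0.1371] yaw 1.571 zax [-0.002 -0.    -1.   ] F [-1.52  0.72  0.05] gap 0.044 j [ 0.19 -0.04  1.9  -0.    1.28 -1.38]
t 19.12 tcp [0.4705 0.1719 0.1384] yaw 1.571 zax [ 0.  0. -1.] F [0.25 0.16 0.17] gap 0.0441 j [ 0.19 -0.04  1.9   0.    1.29 -1.38]
t 19.18 tcp [0.4712 0.172  0.1391] yaw 1.571 zax [ 0.002  0.    -1.   ] F [0.05 0.21 0.16] gap 0.0442 j [ 0.19 -0.04  1.89  0.    1.29 -1.38]
tool shift mm [-1.5 -2.4 39.1]
turn 0.0001918450012858841
```

View pics/s12.png

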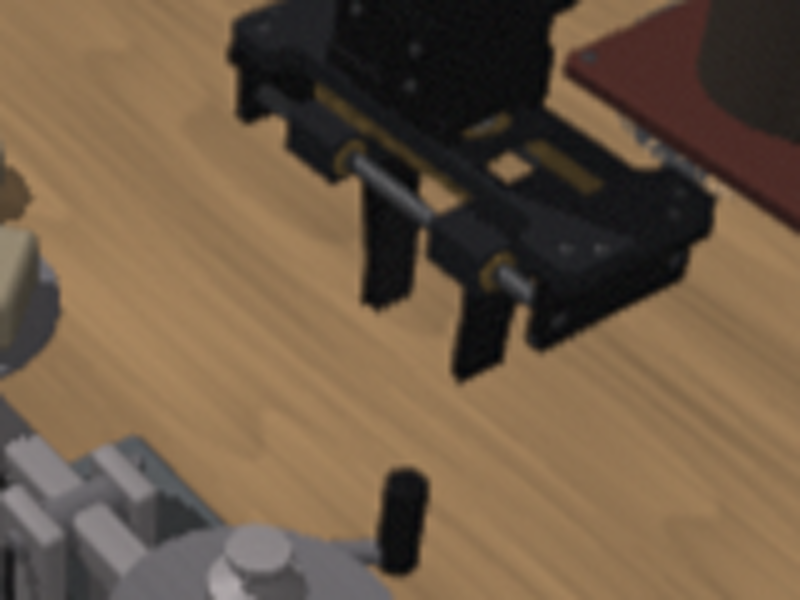

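View pics/t12.png

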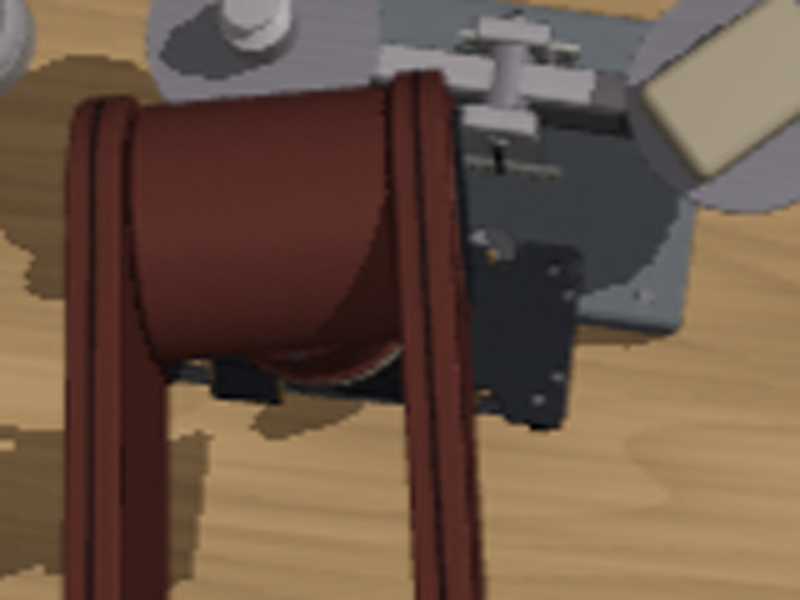

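Run:
```python
from h import *
c=np.array([.4712,.172,.1391])
for dz in (.03,.036,.042):
  for y in(-.03,.03): print(dz,y,((proj("scene",c+[0,y,dz])-[310,160])*5).round(0))
for p in ((.4688,.1705,.091),(.471,.172,.091),(.471,.172,.175)):print(p,((proj("scene",p)-[310,160])*5).round(0))
```

```text
0.03 -0.03 [379. 304.]
0.03 0.03 [479. 385.]
0.036 -0.03 [381. 293.]
0.036 0.03 [481. 374.]
0.042 -0.03 [382. 282.]
0.042 0.03 [483. 362.]
(0.4688, 0.1705, 0.091) [410. 477.]
(0.471, 0.172, 0.091) [408. 481.]
(0.471, 0.172, 0.175) [430. 333.]
```

The fingertips at (388,305) and (480,378) match the prediction with the ~35 mm z offset, and the knob top at (405,475) lies between them. Descending around it.

Request:
{"name": "carry_out", "arguments": {"deltas": [[-1.5,-2.4,20,0],[0,0,20,0],[0,0,20,0],[0,0,10,0],[0,0,0,0]]}}

```text
time_s: 19.8
tcp_pos: [0.4683, 0.1704, 0.0682]
eef_rot: [0.0, 0.707, 0.707, 0.0]
wrist_force: [0.3, 0.0, -0.4]
finger_gap: 0.0441
```

```bash
python3 look.py scene s13 310 160 160 120 5
```

```text
t 19.8 tcp [0.4683 0.1704 0.0682] yaw 1.571 zax [ 0.  0. -1.] F [ 0.27  0.01 -0.38] gap 0.0441 j [ 0.19  0.04  1.96 -0.    1.14 -1.38]
```

View pics/s13.png

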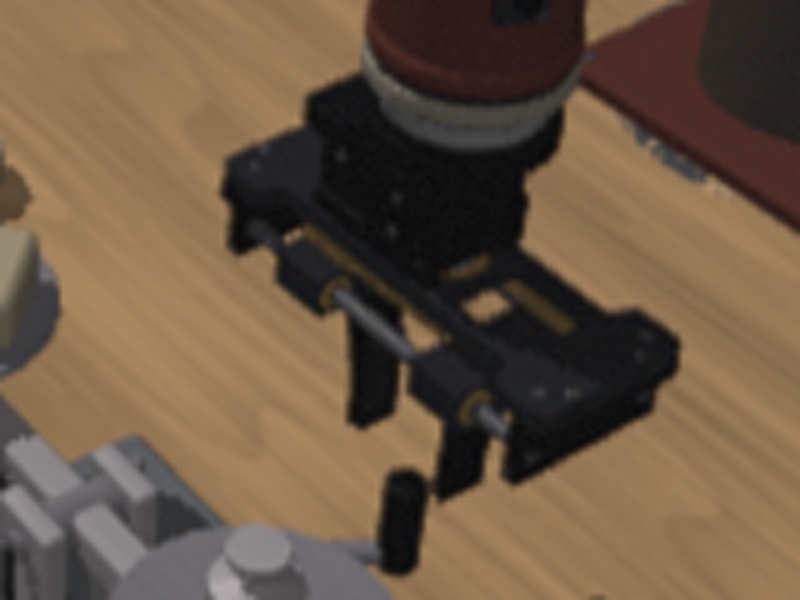

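Request:
{"name": "carry_out", "arguments": {"deltas": [[0,0,10,0],[0,0,10,0],[0,0,10,0],[0,0,11,0],[0,0,0,0]]}}

```text
time_s: 20.48
tcp_pos: [0.4668, 0.1701, 0.0253]
eef_rot: [-0.001, 0.707, 0.707, -0.001]
wrist_force: [-0.5, 0.4, 0.5]
finger_gap: 0.044
```

```bash
python3 look.py scene s14 310 160 160 120 5
```

```text
t 20.48 tcp [0.4668 0.1701 0.0253] yaw 1.571 zax [-0.003 -0.    -1.   ] F [-0.48  0.43  0.52] gap 0.044 j [ 0.19  0.1   1.99  0.    1.06 -1.38]
```

View pics/s14.png

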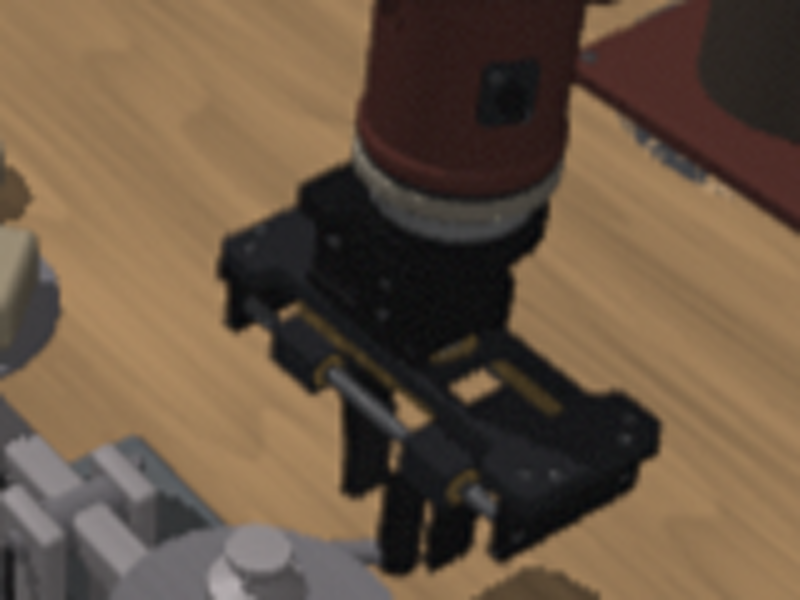

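The knob stands between the fingers: the midpoint of the tips is (407,528) and the knob axis is at (401,529). I'll narrow the cage and work out the arc.

Request:
{"name": "carry_out", "arguments": {"deltas": [[0,0,0,0],[0,0,0,0],[0,0,0,0]], "gripper": 24, "newtons": 5}}

```text
time_s: 20.9
tcp_pos: [0.4684, 0.1704, 0.0271]
eef_rot: [0.0, 0.707, 0.707, 0.0]
wrist_force: [-0.1, 0.4, -0.1]
finger_gap: 0.0264
```

Run:
```python
from h import *
st()
O=np.array([.61187,.12849]);yaw=-.0245
M=np.array([[np.cos(yaw),-np.sin(yaw)],[np.sin(yaw),np.cos(yaw)]])
W=lambda q:O+M@np.array([-75-78*np.cos(.6-q),78*np.sin(.6-q)])/1000
qs=[.09]+list(np.arange(.15,1.26,.05));p=np.array([W(q) for q in qs])
d=np.diff(p,axis=0)*1000
for q,a,b in zip(qs[1:],p[1:],d):print(round(q,2),a.round(4),"tool",b[[1,0]].round(1))
```

```text
t 20.9 tcp [0.4684 0.1704 0.0271] yaw 1.571 zax [ 0.001  0.    -1.   ] F [-0.14  0.42 -0.11] gap 0.0264 j [ 0.19  0.1   1.99  0.    1.06 -1.38]
0.15 [0.4675 0.166 ] tool [-4.1 -2.3]
0.2 [0.4658 0.1625] tool [-3.5 -1.7]
0.25 [0.4643 0.1589] tool [-3.6 -1.5]
0.3 [0.463  0.1552] tool [-3.7 -1.3]
0.35 [0.4618 0.1515] tool [-3.7 -1.2]
0.4 [0.4608 0.1477] tool [-3.8 -1. ]
0.45 [0.4601 0.1439] tool [-3.8 -0.8]
0.5 [0.4595 0.14  ] tool [-3.9 -0.6]
0.55 [0.4591 0.1361] tool [-3.9 -0.4]
0.6 [0.4589 0.1322] tool [-3.9 -0.2]
0.65 [0.4589 0.1283] tool [-3.9  0. ]
0.7 [0.4591 0.1244] tool [-3.9  0.2]
0.75 [0.4595 0.1206] tool [-3.9  0.4]
0.8 [0.4601 0.1167] tool [-3.9  0.6]
0.85 [0.4609 0.1129] tool [-3.8  0.8]
0.9 [0.4618 0.1091] tool [-3.8  1. ]
0.95 [0.463  0.1054] tool [-3.7  1.2]
1.0 [0.4643 0.1017] tool [-3.7  1.3]
1.05 [0.4658 0.0981] tool [-3.6  1.5]
1.1 [0.4675 0.0946] tool [-3.5  1.7]
1.15 [0.4694 0.0912] tool [-3.4  1.9]
1.2 [0.4715 0.0879] tool [-3.3  2. ]
1.25 [0.4737 0.0847] tool [-3.2  2.2]
```

Request:
{"name": "carry_out", "arguments": {"deltas": [[-4.1,-1.0,0,0],[-3.5,-1.7,0,0],[-3.6,-1.5,0,0],[-3.7,-1.3,0,0],[-3.7,-1.2,0,0]]}}

```text
time_s: 21.52
tcp_pos: [0.461, 0.1514, 0.0266]
eef_rot: [-0.0, 0.707, 0.707, -0.0]
wrist_force: [-2.1, 3.8, 0.6]
finger_gap: 0.0239
```

```bash
python3 look.py scene s15 310 160 160 120 5
```

```text
t 21.52 tcp [0.461  0.1514 0.0266] yaw 1.571 zax [-0. -0. -1.] F [-2.14  3.78  0.58] gap 0.0239 j [ 0.15  0.07  2.02 -0.    1.06 -1.42]
```

View pics/s15.png

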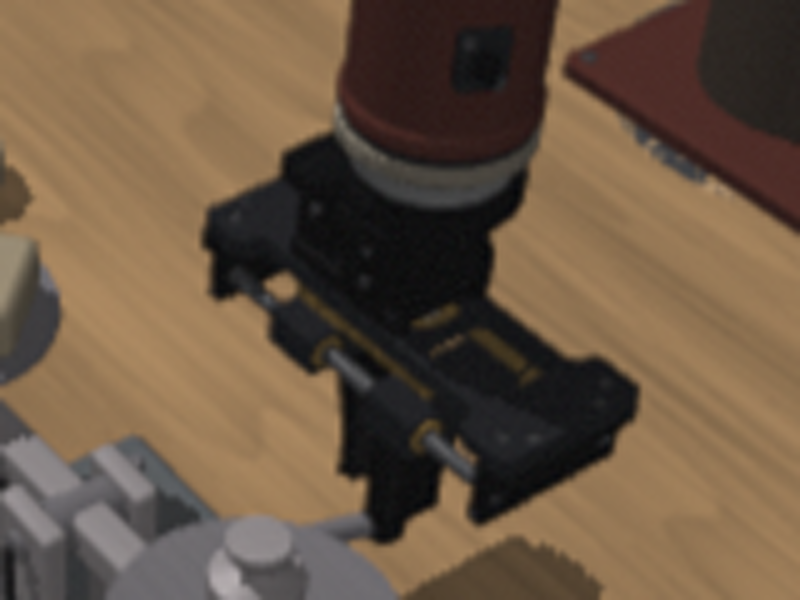

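The lever is following: the knob has moved to about (385,500), and the push is about 4 N. Carrying on along the arc.

Request:
{"name": "carry_out", "arguments": {"deltas": [[-3.8,-1.0,0,0],[-3.8,-0.8,0,0],[-3.9,-0.6,0,0],[-3.9,-0.4,0,0],[-3.9,-0.2,0,0]]}}

```text
time_s: 22.2
tcp_pos: [0.4585, 0.1321, 0.0268]
eef_rot: [0.0, 0.707, 0.707, 0.0]
wrist_force: [-1.7, 2.0, -0.5]
finger_gap: 0.0239
```

Request:
{"name": "carry_out", "arguments": {"deltas": [[-3.9,0,0,0],[-3.9,0.2,0,0],[-3.9,0.4,0,0],[-3.9,0.6,0,0],[-3.8,0.8,0,0]]}}

```text
time_s: 22.82
tcp_pos: [0.4605, 0.1128, 0.0268]
eef_rot: [0.0, 0.707, 0.707, 0.0]
wrist_force: [-1.4, 1.6, 0.1]
finger_gap: 0.0242
```

Request:
{"name": "carry_out", "arguments": {"deltas": [[-3.8,1.0,0,0],[-3.7,1.2,0,0],[-3.7,1.3,0,0],[-3.6,1.5,0,0]]}}

```text
time_s: 23.32
tcp_pos: [0.4655, 0.098, 0.0267]
eef_rot: [0.0, 0.707, 0.707, 0.0]
wrist_force: [-1.3, 1.7, 0.3]
finger_gap: 0.0239
```

```bash
python3 look.py scene s16 270 160 160 120 5
```

```text
t 23.32 tcp [0.4655 0.098  0.0267] yaw 1.571 zax [ 0. -0. -1.] F [-1.35  1.66  0.3 ] gap 0.0239 j [ 0.04  0.05  2.04 -0.    1.05 -1.53]
```

View pics/s16.png

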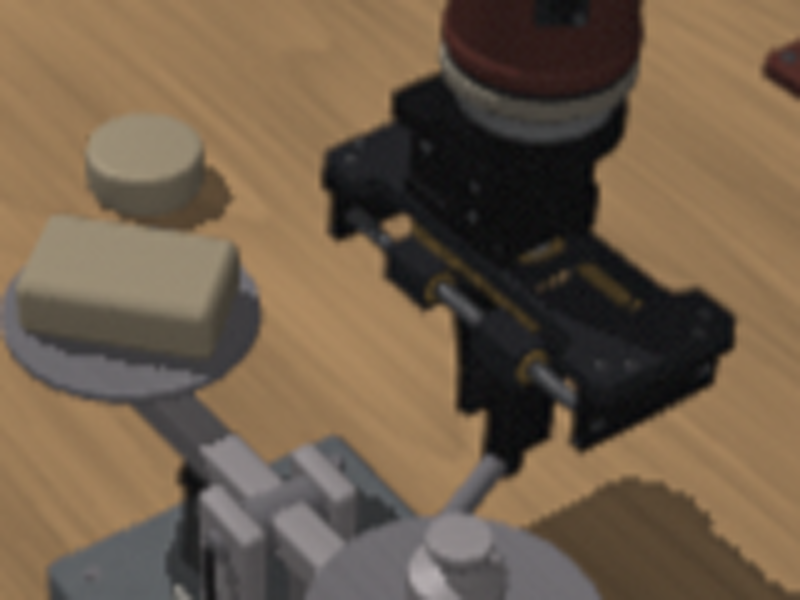

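Request:
{"name": "carry_out", "arguments": {"deltas": [[-3.5,1.7,0,0],[-3.4,1.9,0,0],[-3.3,2.0,0,0],[0,0,0,0]]}}

```text
time_s: 23.88
tcp_pos: [0.4715, 0.0876, 0.0269]
eef_rot: [0.0, 0.707, 0.707, 0.0]
wrist_force: [-0.7, -0.5, -0.1]
finger_gap: 0.024
```

Request:
{"name": "carry_out", "arguments": {"deltas": [[-1.3,0.9,0,0],[0,0,0,0]]}}

```text
time_s: 24.12
tcp_pos: [0.472, 0.0867, 0.0268]
eef_rot: [0.0, 0.707, 0.707, 0.0]
wrist_force: [-0.5, 1.1, -0.2]
finger_gap: 0.0241
```

Request:
{"name": "carry_out", "arguments": {"deltas": [[-1.3,0.9,0,0],[0,0,0,0]]}}

```text
time_s: 24.38
tcp_pos: [0.472, 0.0865, 0.0267]
eef_rot: [-0.001, 0.707, 0.707, 0.0]
wrist_force: [-2.9, 4.7, 2.1]
finger_gap: 0.0241
```

Request:
{"name": "carry_out", "arguments": {"deltas": [[-1.3,0.5,0,0],[0,0,0,0]]}}

```text
time_s: 24.62
tcp_pos: [0.472, 0.0863, 0.0267]
eef_rot: [-0.002, 0.707, 0.707, 0.0]
wrist_force: [-5.1, 10.7, 4.4]
finger_gap: 0.0247
```

Request:
{"name": "carry_out", "arguments": {"deltas": [[0,0,0,0],[0,0,0,0]]}}

```text
time_s: 24.88
tcp_pos: [0.472, 0.0864, 0.0267]
eef_rot: [-0.002, 0.707, 0.707, 0.0]
wrist_force: [-4.5, 10.1, 3.5]
finger_gap: 0.0243
```

```bash
python3 look.py scene s17 270 160 160 120 5;python3 look.py top t17 210 190 160 120 5
```

```text
t 24.88 tcp [0.472  0.0864 0.0267] yaw 1.571 zax [-0.002  0.004 -1.   ] F [-4.49 10.08  3.54] gap 0.0243 j [ 0.01  0.06  2.03  0.    1.06 -1.56]
t 24.93 tcp [0.4721 0.0864 0.0267] yaw 1.571 zax [-0.002  0.004 -1.   ] F [-4.95  9.95  4.36] gap 0.0241 j [ 0.01  0.06  2.03  0.    1.06 -1.56]
```

View pics/s17.png

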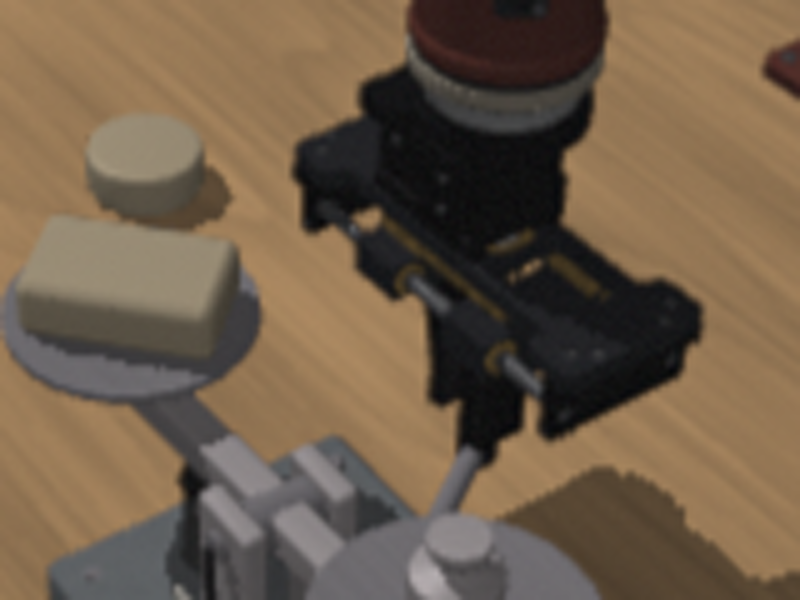

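View pics/t17.png

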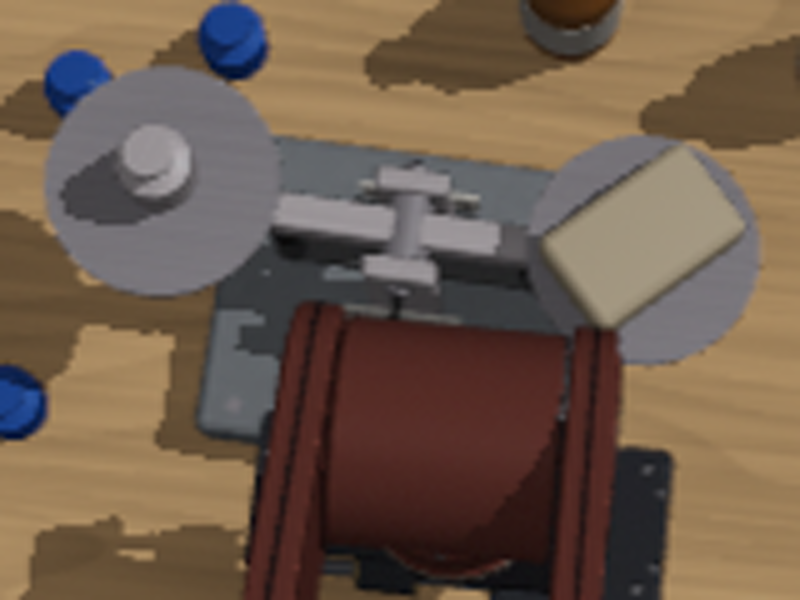

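The lever is against its stop: 10 N gave no further movement. The beam is released, with the left pan slightly up in the top view. I'll ease the pressure off inside the cage slack and wait about 3 s.

Request:
{"name": "carry_out", "arguments": {"deltas": [[1.5,-0.8,0,0],[1.5,-0.8,0,0],[0,0,0,0],[0,0,0,0],[0,0,0,0]]}}

```text
time_s: 25.6
tcp_pos: [0.4718, 0.0869, 0.0268]
eef_rot: [0.0, 0.707, 0.707, 0.0]
wrist_force: [0.7, -0.2, -0.1]
finger_gap: 0.0238
```

Request:
{"name": "carry_out", "arguments": {"deltas": [[0,0,0,0],[0,0,0,0],[0,0,0,0],[0,0,0,0],[0,0,0,0]]}}

```text
time_s: 26.22
tcp_pos: [0.4717, 0.0872, 0.0267]
eef_rot: [-0.0, 0.707, 0.707, -0.0]
wrist_force: [0.2, -0.5, -0.5]
finger_gap: 0.024
```

Request:
{"name": "carry_out", "arguments": {"deltas": [[0,0,0,0],[0,0,0,0],[0,0,0,0],[0,0,0,0],[0,0,0,0]]}}

```text
time_s: 26.85
tcp_pos: [0.4717, 0.0872, 0.0268]
eef_rot: [-0.0, 0.707, 0.707, 0.0]
wrist_force: [0.8, 0.8, -0.5]
finger_gap: 0.0238
```

Request:
{"name": "carry_out", "arguments": {"deltas": [[0,0,0,0],[0,0,0,0],[0,0,0,0],[0,0,0,0],[0,0,0,0]]}}

```text
time_s: 27.48
tcp_pos: [0.4717, 0.0872, 0.0267]
eef_rot: [-0.0, 0.707, 0.707, -0.0]
wrist_force: [-0.3, -0.4, 0.6]
finger_gap: 0.024
```

Request:
{"name": "carry_out", "arguments": {"deltas": [[0,0,0,0],[0,0,0,0],[0,0,0,0],[0,0,0,0],[0,0,0,0]]}}

```text
time_s: 28.1
tcp_pos: [0.4717, 0.0872, 0.0267]
eef_rot: [0.0, 0.707, 0.707, 0.0]
wrist_force: [-0.6, -0.1, 0.2]
finger_gap: 0.0239
```

Request:
{"name": "carry_out", "arguments": {"deltas": [[0,0,0,0],[0,0,0,0],[0,0,0,0],[0,0,0,0],[0,0,0,0]]}}

```text
time_s: 28.72
tcp_pos: [0.4717, 0.0872, 0.0267]
eef_rot: [0.0, 0.707, 0.707, 0.0]
wrist_force: [0.5, 0.2, 0.5]
finger_gap: 0.0241
```

```bash
python3 look.py top t18 210 190 160 120 5
```

```text
t 28.73 tcp [0.4717 0.0872 0.0267] yaw 1.571 zax [ 0.  0. -1.] F [0.5  0.17 0.54] gap 0.0241 j [ 0.02  0.06  2.03  0.    1.05 -1.55]
```

View pics/t18.png

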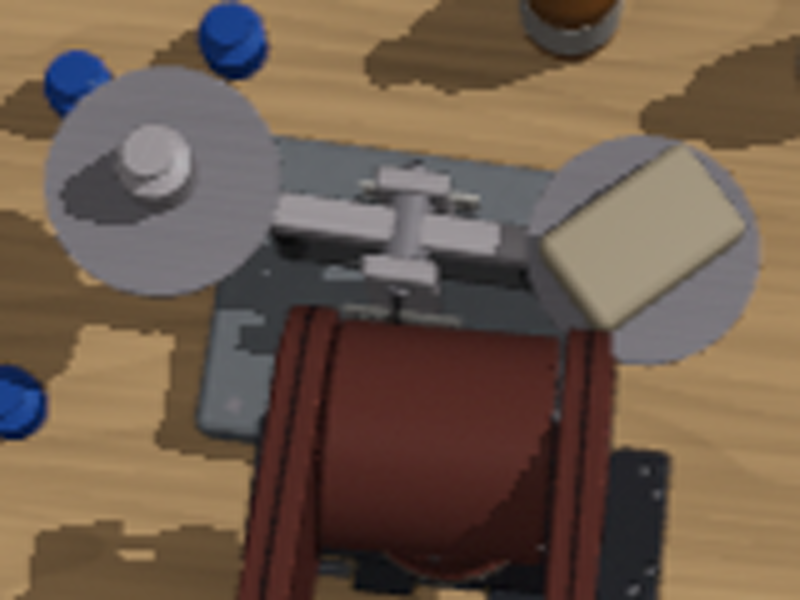

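The beam is at rest: the pans are in the same place as 4 s ago. Easing the lever back.

Request:
{"name": "carry_out", "arguments": {"deltas": [[3.3,-2.0,0,0],[3.4,-1.9,0,0],[3.5,-1.7,0,0],[3.6,-1.5,0,0],[3.7,-1.3,0,0]]}}

```text
time_s: 29.4
tcp_pos: [0.4619, 0.1044, 0.0263]
eef_rot: [-0.001, 0.707, 0.707, -0.001]
wrist_force: [-3.2, -3.5, 1.4]
finger_gap: 0.0237
```

Request:
{"name": "carry_out", "arguments": {"deltas": [[3.7,-1.2,0,0],[3.8,-1.0,0,0],[3.8,-0.8,0,0],[3.9,-0.6,0,0],[3.9,-0.4,0,0]]}}

```text
time_s: 30.02
tcp_pos: [0.4593, 0.1241, 0.0268]
eef_rot: [0.0, 0.707, 0.707, 0.0]
wrist_force: [-2.6, -2.7, -1.3]
finger_gap: 0.024
```

Request:
{"name": "carry_out", "arguments": {"deltas": [[3.9,-0.2,0,0],[3.9,0,0,0],[3.9,0.2,0,0],[3.9,0.4,0,0],[3.9,0.6,0,0]]}}

```text
time_s: 30.65
tcp_pos: [0.4604, 0.1436, 0.0268]
eef_rot: [0.0, 0.707, 0.707, 0.0]
wrist_force: [-1.5, -2.1, 0.2]
finger_gap: 0.0238
```

Request:
{"name": "carry_out", "arguments": {"deltas": [[3.8,0.8,0,0],[3.8,1.0,0,0],[3.7,1.2,0,0],[3.7,1.3,0,0],[3.6,1.5,0,0]]}}

```text
time_s: 31.28
tcp_pos: [0.4662, 0.1621, 0.0267]
eef_rot: [0.0, 0.707, 0.707, 0.0]
wrist_force: [-0.8, -2.0, -0.1]
finger_gap: 0.0241
```

Request:
{"name": "carry_out", "arguments": {"deltas": [[3.5,1.7,0,0],[3.4,1.9,0,0],[3.3,2.0,0,0],[0,0,0,0]]}}

```text
time_s: 31.78
tcp_pos: [0.4722, 0.1726, 0.0269]
eef_rot: [0.0, 0.707, 0.707, 0.001]
wrist_force: [0.0, 0.2, 1.0]
finger_gap: 0.0238
```

Request:
{"name": "carry_out", "arguments": {"deltas": [[2.5,1.6,0,0],[1.5,1.0,0,0],[0,0,0,0]]}}

```text
time_s: 32.15
tcp_pos: [0.4744, 0.1762, 0.0268]
eef_rot: [0.0, 0.707, 0.707, 0.0]
wrist_force: [-0.5, -1.6, -0.2]
finger_gap: 0.0244
```

Request:
{"name": "carry_out", "arguments": {"deltas": [[1.3,0.9,0,0],[0,0,0,0]]}}

```text
time_s: 32.4
tcp_pos: [0.4752, 0.1774, 0.0267]
eef_rot: [-0.0, 0.707, 0.707, 0.0]
wrist_force: [-0.7, -1.2, 0.0]
finger_gap: 0.0238
```

Request:
{"name": "carry_out", "arguments": {"deltas": [[1.3,0.9,0,0],[0,0,0,0]]}}

```text
time_s: 32.65
tcp_pos: [0.4761, 0.1788, 0.0267]
eef_rot: [-0.0, 0.707, 0.707, 0.0]
wrist_force: [-0.6, -1.5, -0.1]
finger_gap: 0.0239
```

Request:
{"name": "carry_out", "arguments": {"deltas": [[1.3,0.7,0,0],[0,0,0,0]]}}

```text
time_s: 32.9
tcp_pos: [0.4762, 0.179, 0.0266]
eef_rot: [0.0, 0.707, 0.707, -0.001]
wrist_force: [-3.7, -5.5, 2.8]
finger_gap: 0.024
```

Request:
{"name": "carry_out", "arguments": {"deltas": [[1.3,0.7,0,0],[0,0,0,0]]}}

```text
time_s: 33.15
tcp_pos: [0.4762, 0.1793, 0.0265]
eef_rot: [0.0, 0.707, 0.707, -0.002]
wrist_force: [-6.1, -10.1, 5.2]
finger_gap: 0.0246
```

```bash
python3 look.py scene s19 310 160 160 120 5
```

```text
t 33.15 tcp [0.4762 0.1793 0.0265] yaw 1.571 zax [-0.003 -0.004 -1.   ] F [ -6.13 -10.09   5.16] gap 0.0246 j [ 0.21  0.13  1.95 -0.    1.06 -1.36]
```

View pics/s19.png

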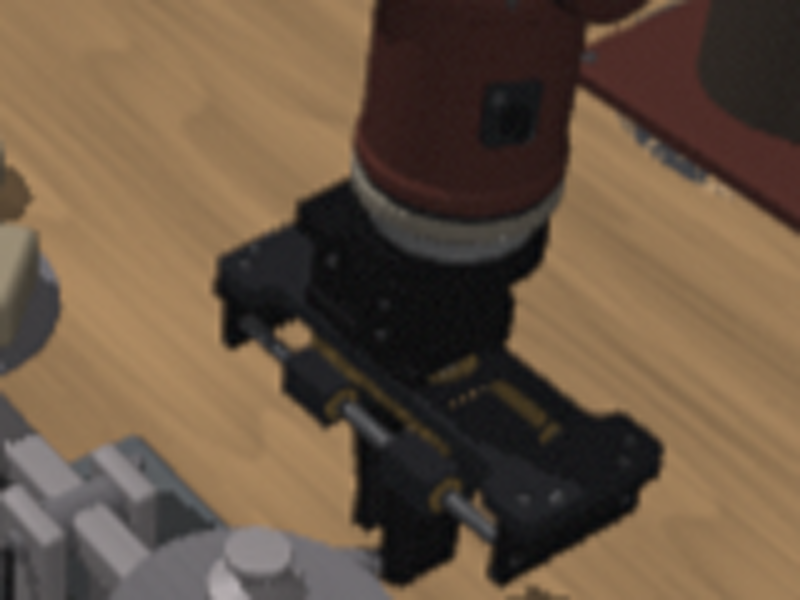

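The lever is hard against the arrested stop, at about 12 N with no movement. I'll back off into the slack, open slightly, lift straight up and move away.

Request:
{"name": "carry_out", "arguments": {"deltas": [[-1.8,-1.0,0,0],[-1.8,-1.0,0,0],[0,0,0,0]]}}

```text
time_s: 33.58
tcp_pos: [0.4759, 0.178, 0.027]
eef_rot: [0.0, 0.707, 0.707, 0.001]
wrist_force: [-0.2, -0.1, -0.0]
finger_gap: 0.0238
```

Request:
{"name": "carry_out", "arguments": {"deltas": [[0,0,0,0],[0,0,0,0]], "gripper": 40}}

```text
time_s: 33.83
tcp_pos: [0.4756, 0.1779, 0.0268]
eef_rot: [0.0, 0.707, 0.707, 0.0]
wrist_force: [-0.3, 0.1, 0.8]
finger_gap: 0.036
```

Request:
{"name": "carry_out", "arguments": {"deltas": [[0,0,-5,0],[0,0,-15,0],[0,0,-30,0],[0,0,-40,0],[0,0,-40,0]]}}

```text
time_s: 34.45
tcp_pos: [0.4756, 0.1778, 0.1592]
eef_rot: [0.0, 0.707, 0.707, 0.0]
wrist_force: [1.8, 0.2, 0.8]
finger_gap: 0.0401
```

Request:
{"name": "carry_out", "arguments": {"deltas": [[-25,-15,-10,0],[-40,-20,0,0],[-40,-10,0,0],[-40,0,0,0],[-40,0,0,0]]}}

```text
time_s: 35.08
tcp_pos: [0.4307, -0.0086, 0.1683]
eef_rot: [0.001, 0.707, 0.707, 0.001]
wrist_force: [0.5, -0.4, -0.4]
finger_gap: 0.0398
```

Request:
{"name": "carry_out", "arguments": {"deltas": [[-40,0,0,0],[-40,0,0,0],[-40,0,0,0],[0,0,0,0],[0,0,0,0]]}}

```text
time_s: 35.7
tcp_pos: [0.4306, -0.127, 0.1674]
eef_rot: [0.0, 0.707, 0.707, 0.0]
wrist_force: [0.5, 0.0, -0.4]
finger_gap: 0.0401
```

```bash
python3 look.py top t20 210 190 160 120 5; python3 look.py scene s20 0 0 640 480 1.2
```

```text
t 35.7 tcp [ 0.4306 -0.127   0.1674] yaw 1.57 zax [ 0.001  0.    -1.   ] F [ 0.51  0.02 -0.44] gap 0.0401 j [-0.46 -0.2   1.99  0.    1.36 -2.03]
t 35.75 tcp [ 0.4306 -0.1266  0.1672] yaw 1.571 zax [ 0.001  0.    -1.   ] F [-0.28  0.37 -0.53] gap 0.0403 j [-0.46 -0.2   1.99  0.    1.36 -2.03]
```

View pics/t20.png

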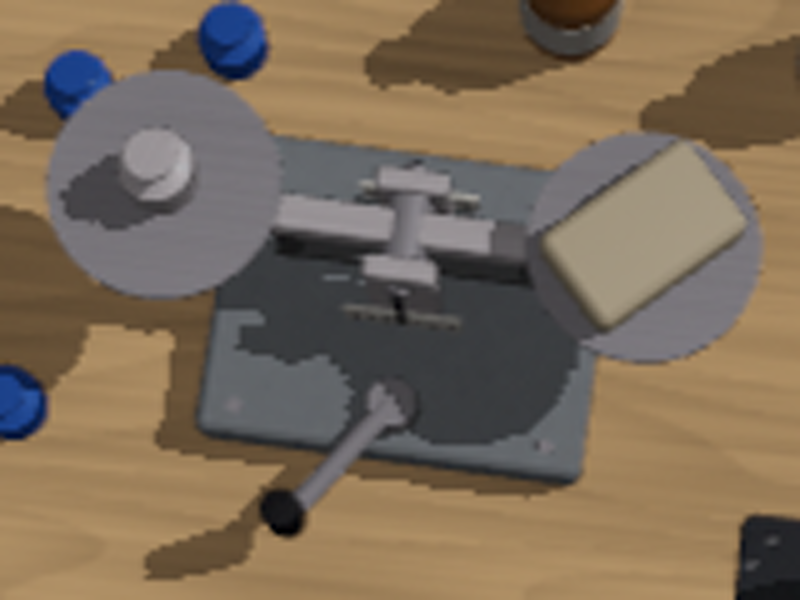

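View pics/s20.png

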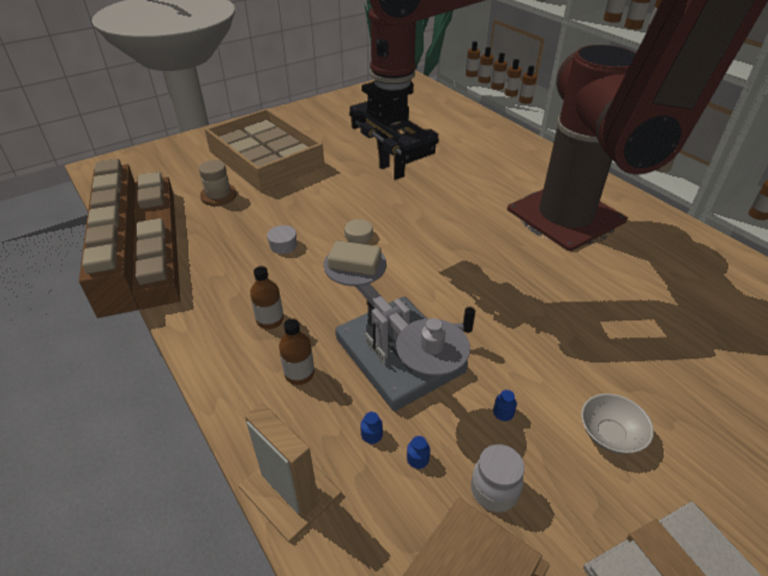

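The lever is back at its left stop, with the knob at (282,511), further over than where it started at (290,520). The beam is level again: the pans are centred at about (164,185) and (645,247), as at the start. The bar and weight are on their pans, the bystanders are where they were, and the arm is clear.

```bash
python3 -c "
from bench import job
print(job.sign_off())"
```

```text
the job is handed in; nothing more can be done
None
```

The check-weigh is done and handed in at about 36 s of the 72 s allowed. I set the bar flat in the middle of the right pan with the scale arrested and let go. I then eased the lever over to its release stop, left the beam released for about 4 s, and eased the lever back to its arrested stop.

**Last checks:**
- The top picture shows the beam level again and the knob at its left stop. Both stops were confirmed by pushing at 10–12 N with no further movement.
- The bar was within about 2 mm of the pan's centre in the top view just before it was set down.
- The check weight is still on its pan, the other things look where they were, and the arm is clear of everything.

**What disagreed:**
- **TCP height:** the TCP height reading was about 36 mm lower than the gripper's real height in the pictures. My first attempt to grip the bar closed above it without touching anything. I corrected the heights from the images after that.
- **Scene camera:** its estimate of the bar's centre was a few millimetres off the top view's, because it depends strongly on the assumed height. I went by the top view.

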